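# Restock the gravity can dispenser

### The arm

A 7-joint arm with a two-finger parallel gripper is mounted at the origin on a cart in front of the work surface, level with it; the furniture and walls round the work are solid. World frame = base frame: x ahead of the robot, y to its left, z up, the work surface at z = 0. Lengths are in m, angles in rad, forces in N, time in s.
With the tool pointing down it reaches from about 0.4 to 0.75 m from the base axis. Payload 19.5 kg.
Tool frame: the origin (TCP) lies between the finger pads; the fingertips stand 19 mm ahead of it and the grasp point (between the pads) is the TCP (env.nose_length is the distance from the TCP to the fingertips, in m); z points along the fingers, y is the direction in which the jaws open and shut (so a half turn about z gives the same grasp; the last joint's range is limited). The gripper opens to 85 mm and grips with 20 to 120 N. Pads are 22 mm wide; open, the fingers measure 114 mm over their backs; the gripper's body (76 mm by 85 mm) begins 54 mm behind the grasp point. The pads swing forward as they close: fully open they stand 13 mm farther back than shut.
Start: joints at [1.188, 0.707, -0.028, 1.485, 0.022, 0.951, -0.075], TCP at [0.192, -0.542, 0.25] pointing down, gripper open.
Joint ranges: [-2.71, 2.71], [-0.32, 2.16], [-1.57, 1.52], [0, 2.45], [-1.46, 4.6], [0, 2.02], [-2.83, 2.83]. Speed limits (rad/s): [1.89, 1.89, 2.57, 2.57, 3.01, 3.01, 3.01].

### API

Orientations are given as a rotation vector (axis times angle).
In Python, from cell import env gives the robot as it stands.
- The arm moves only by the tool move_arm, never from a script. Its argument "increments" is a list of rows, each a list of 5 numbers: the closure in counts, from 0 (fully open) to 255 (shut), then the shift along the tool's x, y, z in mm, then the turn about the tool's z in degrees. In form: [[jaw, tx, ty, tz, spin], ...]. A call has exactly 8 rows; each row shifts and turns the commanded pose from where the row before left it, along the tool's axes as they then stand; what a row does not reach is not made up. A row lasts 1/10 s, in which the tool goes at most 50 mm and 8.59 degrees, less where a joint would pass 70% of its speed; a pose out of reach is approached as far as the arm can. A call with a gripper value outside its range is refused whole. The fingers move at their own pace and stop on an object; "grip_force" is the grip in N (left out, the last holds). Time passes only in rows, so rows that do not move let the fingers close, or fill a call up. It gives the time, the measured TCP pose, the force and the opening at its end, in the units of the state.
- env.state(): the state, without advancing time (a new reading comes with each control period).
- env.read_camera(name): name is "scene" or "top"; returns a dict with "image" (420x560x3 uint8, red, green, blue), "camera_matrix" (3x3 intrinsics, pixels), "world_to_cam" (4x4, takes a point from world to camera coordinates). Camera axes: x right, y up, looking along -z (the intrinsics and any distortion apply to the point x, -y, -z); pixel columns grow to the right and rows downward; lengths in m; the calibration is good to about 2 mm. A picture is of the moment at which its call begins. There is no depth.
- env.job_done(): hands the job in, once; it reports no verdict.
Trained networks look in a picture, given as the dict that the camera call returned (one of the last four; its "shot" number tells which), for a name from the list of things; names that differ only in an ending like _2 or _b are one class to them, and where a whole thing is asked for, a point or a joint stands for the part that bears it (a point fixed in the world has none). Each returns a list of dicts, best first, with "score" (0 to 1); they miss things now and then, are a little off and sometimes report something else, mostly with a low value. They report only what shows in the picture. A call takes as long as a camera call. They do not tell look-alikes from the thing itself.
- env.find_in(query, picture): "position" ([column, row] in pixels, amid what is visible of it).
- env.cut_out(query, picture): "region" (420x560 bool, what is visible of it) and "position" ([column, row] in pixels, amid what is visible of it).
- env.pinpoint(query, picture): "position" ([column, row] in pixels: a listed point, or the origin of a listed thing).
The state is a dict: "t": time; "joint_positions": joint angles; "qvel": joint speeds; "effort": joint torques, N m; "tcp_pos": TCP position; "eef_rot": TCP orientation; "ft_force": force on the tool from outside, world axes, zero at the start; "wrist_torque": the same for the moment, N m; "grip_width": opening from 0.0 (shut) to 1.0 (fully open).
Only numpy, scipy, OpenCV 4.12 (cv2) and the standard library are available. Lean on these libraries where they do the work, as an engineer would, in place of code of your own. Each camera call takes 0.05 s, during which the arm holds its last target. There are 200 camera calls.

### The job

Feed both drink cans from the restocking board into the sloping can dispenser: lay each one across its open upper mouth and let it roll down under the clear cover, the orange can first so that it rests at the front, then the green one behind it, both with their top end (black band and pull tab) towards the side with the red stripe. Move the hand-gel bottle aside where it is in the way of a can, and finish with it standing upright again in the middle of its cork pad. Do not tip the bottle over, and do not disturb the other things on the counter.

Things in the scene. Friction and masses are not known exactly. Their poses are not given: they have to be found in the camera images.
- dispenser: Gravity can dispenser, fixed: a sloping grey trough 250 mm long, 137 mm wide. Origin on the counter under its centre; +x points up the slope (rise 0.22 per unit of x, 12.4 degrees), y across it, z up. Cans lie across it (axes along y) and roll to -x. Lane 127 mm wide. Ramp face 22 mm above the counter at the front stop (x = -115 mm), 76 mm at the rear wall (x = +126 mm, 26 mm high over the ramp face).
- dispenser_cover (a point): Centre of the top of the fixed clear cover, 64 mm above the ramp face (60 mm free beneath it). It spans x = -75 to -5 mm of the dispenser over the full width; its upper edge is 111 mm above the counter. Ahead of it only a 40 mm gap is open at the front stop, too small for a can.
- dispenser_red_side (a point): Middle of the side wall at +y of the dispenser, outer face: this wall has a red stripe along it and red on its flared lip. The wall at -y is plain grey.
- dispenser_mouth (a point): Point on the ramp face in the middle of the open feeding mouth (x = +55 mm, y = 0, z = 59 mm of the dispenser). The mouth is open from x = -5 to +126 mm; its side walls end in outward flared lips (150 mm over all), 50 mm above the ramp face. A can resting here has its axis 27 mm above the point; left alone it rolls down under the cover by itself.
- dispenser_front (a point): Point on the ramp face under the axis of a can that rests against the front stop (x = -88.5 mm, z = 28 mm of the dispenser). The second can comes to rest behind it, 52 mm further up the slope in x.
- rest_board: Restocking board fixed to the counter: brown wooden board 230 mm (x) by 130 mm (y), 10 mm thick. Origin on the counter under its centre, +z up. It bears a cork pad at x = -80 mm, and two can cradles at x = -18 mm and x = +80 mm, each a pair of low dark bars along y, 28 mm apart, 100 mm long, tops 16 mm above the counter.
- cork_pad (a point): Centre of the top of the round cork pad on the restocking board, 54 mm across, 14 mm above the counter: the hand-gel bottle's place.
- cradle_front (a point): Axis centre of a can lying in the cradle next to the cork pad, 39 mm above the counter. The hand-gel bottle stands right beside this can, about 15 mm from it, so that a gripper cannot go down over the can until the bottle is moved.
- cradle_rear (a point): Axis centre of a can lying in the other cradle, 39 mm above the counter.
- can_orange: Orange drink can, a cylinder 53 mm in diameter and 115 mm long, 0.17 to 0.32 kg, lying in either of the two cradles. Origin at its centre; its +x axis runs along the can to its top end, the end with the black band and the pull tab. It rolls freely about x.
- can_orange_top (a point): Centre of the top end of the orange can (57.5 mm from its centre).
- can_green: Green drink can, same size and axes as the orange one, lying in the other cradle.
- can_green_top (a point): Centre of the top end of the green can (57.5 mm from its centre).
- gel: Small white and blue hand-gel bottle standing upright on the cork pad: round body 40 mm across and 78 mm tall, cap 23 mm across, 99 mm tall in all, 0.1 kg. Origin at the centre of its underside, +z up.
- stirrers: Bystander, not to be disturbed: clear cup of wooden stirrers, 58 mm across, 154 mm tall, loose. Origin near the centre of its underside.
- cups: Bystander, not to be disturbed: two stacked white porcelain cups, 82 mm across, 89 mm tall, loose. Origin near the centre of its underside.
- glass: Bystander, not to be disturbed: small empty drinking glass, 64 mm across, 80 mm tall, loose. Origin near the centre of its underside.
- canister: Bystander, not to be disturbed: cream canister with a wooden lid, 102 mm across, 130 mm tall, loose. Origin near the centre of its underside.
- pitcher: Bystander, not to be disturbed: steel milk pitcher with a handle, 72 x 113 mm, 104 mm tall, loose. Origin near the centre of its underside.
Mind the look-alikes: they are no part of the job. Of the things that look like the can_green, the larger one is meant.

How it is judged:
On the way, in this order (a step that is already met when the one before it is completed fails the run):
1. the orange can, released, rests against the front stop of the dispenser with its top end towards the red stripe (x of can_orange in the frame of dispenser between -0.102 and -0.074 m and y of can_orange in the frame of dispenser between -0.012 and 0.012 m and z of can_orange in the frame of dispenser between 0.035 and 0.085 m and y of can_orange_top in the frame of dispenser above 0.04 m and linear speed of can_orange below 0.03 m/s and contact force between can_orange and the fingers below 0.1 N), for 0.2 s.
2. the green can, released, rests behind the orange one in the dispenser with its top end towards the red stripe (all of step 1 and x of can_green in the frame of dispenser between -0.051 and -0.023 m and y of can_green in the frame of dispenser between -0.012 and 0.012 m and z of can_green in the frame of dispenser between 0.035 and 0.085 m and y of can_green_top in the frame of dispenser above 0.04 m and linear speed of can_green below 0.03 m/s and contact force between can_green and the fingers below 0.1 N), for 0.2 s.
At the end, for the whole second after the job is handed in: The orange can rests against the front stop and the green can behind it in the dispenser (each within 14 mm of its place along the lane, 12 mm across it), top ends towards the red stripe, at rest; the hand-gel bottle stands upright (within 0.1 rad) on its cork pad, within 20 mm of the pad's centre (all of step 2 and horizontal distance between gel and cork_pad below 0.02 m and angle between gel's own z axis and vertical below 0.1 rad and linear speed of gel below 0.03 m/s and z of gel in the frame of rest_board between 0.008 and 0.02 m); the robot touches nothing.
It fails at once if the hand-gel bottle is tipped by more than 0.6 rad (angle between gel's own z axis and vertical above 0.6 rad).
It fails at once if a bystander is moved by more than 30 mm or tipped by more than 0.3 rad (distance of any of stirrers, cups, glass, canister, pitcher from where it was at the start of the episode above 0.03 m or angle between any of stirrers, cups, glass, canister, pitcher's own z axis and vertical above 0.3 rad).
It also fails if it takes over 72 s, if anything falls off the work surface, if the arm or the gripper's body presses on something with over 40 N, if the wrist force passes 120 N, or if a joint passes its speed limit or range.

## Working session

There is one attempt and no reset: what is moved stays moved. The work goes in short steps, Python scripts to look and compute and a tool call to move; the robot and the scene stay as the last step left them, time stands still between calls to the robot, and variables do not carry over. Pictures are saved under pics/ and viewed, about 8 in all and at most 12, crops included, and the job is handed in when it is done.

Besides the shell and the picture viewer there is one more tool, called after ">>>" by a JSON object that holds its "op" and its "data", one argument or row to a line. move_arm: Moves the arm, as the interface text tells. Its arguments: {"type":"object","properties":{"increments":{"type":"array","items":{"type":"array","items":{"type":"number"}}},"grip_force":{"type":"number"}},"required":["increments"]}

```bash
ls; mkdir -p pics
python3 - <<'E'
from cell import env
import cv2,numpy as np
s=env.state();print({k:np.round(v,3).tolist() for k,v in s.items()})
for n in("scene","top"):
    p=env.read_camera(n);cv2.imwrite(f"pics/{n}0.png",p["image"][:,:,::-1])
    for q in["can_orange","can_orange_top","can_green","can_green_top","gel","cork_pad","cradle_front","cradle_rear","dispenser","dispenser_mouth","dispenser_red_side","dispenser_front","dispenser_cover","rest_board","stirrers","cups","glass","canister","pitcher"]:
        print(n,q,[(np.round(d["position"]).tolist(),round(d["score"],2)) for d in env.pinpoint(q,p)][:3])
E
```

```text
pics
{'t': 0.0, 'joint_positions': [1.188, 0.707, -0.028, 1.485, 0.022, 0.951, -0.075], 'qvel': [-0.001, 0.0, -0.001, 0.001, -0.001, 0.0, 0.0], 'effort': [-0.002, -88.322, 1.234, -23.616, 0.017, 0.007, 0.0], 'tcp_pos': [0.192, -0.542, 0.25], 'eef_rot': [-3.095, -0.533, 0.0], 'ft_force': [0.282, 0.152, -0.278], 'wrist_torque': [-0.013, -0.023, 0.012], 'grip_width': 0.998}
scene can_orange [([249.0, 238.0], 0.7), ([244.0, 247.0], 0.5)]
scene can_orange_top [([248.0, 246.0], 0.91), ([227.0, 278.0], 0.68), ([273.0, 244.0], 0.16)]
scene can_green [([200.0, 298.0], 0.86), ([275.0, 244.0], 0.64), ([337.0, 218.0], 0.52)]
scene can_green_top [([206.0, 289.0], 0.58), ([280.0, 236.0], 0.55)]
scene gel [([294.0, 249.0], 0.57)]
scene cork_pad [([292.0, 247.0], 0.61)]
scene cradle_front [([277.0, 236.0], 0.88)]
scene cradle_rear [([247.0, 218.0], 0.53)]
scene dispenser [([336.0, 216.0], 0.66), ([280.0, 217.0], 0.51)]
scene dispenser_mouth [([328.0, 207.0], 0.75), ([293.0, 247.0], 0.33), ([244.0, 251.0], 0.33)]
scene dispenser_red_side [([352.0, 209.0], 0.83)]
scene dispenser_front [([353.0, 201.0]
[... 738 characters left out ...]
, 0.5)]
top cradle_front [([256.0, 252.0], 0.9), ([297.0, 189.0], 0.21)]
top cradle_rear [([235.0, 230.0], 0.8), ([379.0, 214.0], 0.65), ([257.0, 176.0], 0.64)]
top dispenser [([358.0, 220.0], 0.85)]
top dispenser_mouth [([347.0, 219.0], 0.87), ([234.0, 232.0], 0.55)]
top dispenser_red_side [([366.0, 233.0], 0.79), ([256.0, 176.0], 0.7)]
top dispenser_front [([379.0, 215.0], 0.83)]
top dispenser_cover [([370.0, 210.0], 0.7)]
top rest_board [([250.0, 251.0], 0.78), ([380.0, 214.0], 0.59)]
top stirrers [([298.0, 188.0], 0.53), ([234.0, 229.0], 0.41)]
top cups [([188.0, 278.0], 0.87)]
top glass [([419.0, 196.0], 0.89)]
top canister [([259.0, 177.0], 0.63), ([252.0, 249.0], 0.15)]
top pitcher []
```

Run:
```python
import cv2
a=cv2.imread("pics/top0.png")[150:320,140:440];cv2.imwrite("pics/c1.png",cv2.resize(a,None,fx=2.6,fy=2.6,interpolation=cv2.INTER_CUBIC))
a=cv2.imread("pics/scene0.png")[150:320,170:410];cv2.imwrite("pics/c2.png",cv2.resize(a,None,fx=3.3,fy=3.3,interpolation=cv2.INTER_CUBIC))
```

```text
(no output)
```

View pics/c1.png

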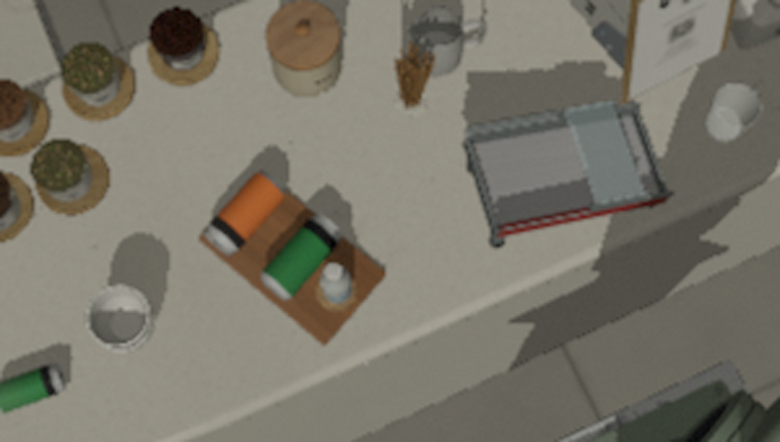

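View pics/c2.png

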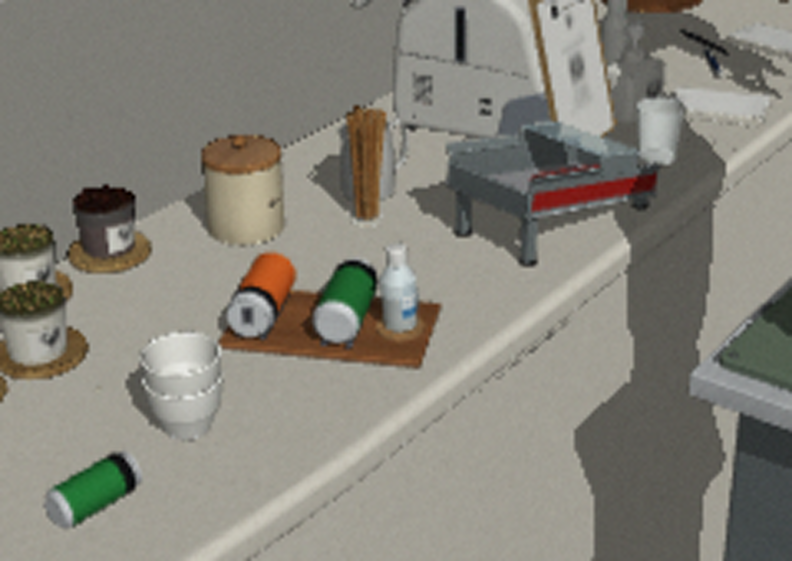

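```bash
cat > h.py <<'E'
import numpy as np,cv2
from cell import env
def P(p): return p["camera_matrix"]@np.diag([1,-1,-1.])@p["world_to_cam"][:3]
def ray(p,px,z):
    M=P(p); A=np.array([M[0]-px[0]*M[2],M[1]-px[1]*M[2]])
    return np.append(np.linalg.solve(A[:,:2],-(A[:,2]*z+A[:,3])),z)
def tri(ps,pxs):
    A=np.array([r for p,px in zip(ps,pxs) for r in (P(p)[0]-px[0]*P(p)[2],P(p)[1]-px[1]*P(p)[2])])
    return np.linalg.lstsq(A[:,:3],-A[:,3],rcond=None)[0]
def proj(p,X):
    v=P(p)@np.append(X,1);return v[:2]/v[2]
E
python3 - <<'E'
from h import *
t=env.read_camera("top");s=env.read_camera("scene")
print("cam centers",[np.round(np.linalg.inv(p["world_to_cam"])[:3,3],2) for p in(t,s)],t["camera_matrix"][0,0],s["camera_matrix"][0,0], t.keys())
np.set_printoptions(precision=4,suppress=True)
Z=dict(can_orange=.039,can_orange_top=.039,can_green=.039,can_green_top=.039,gel=.014,cork_pad=.014,cradle_front=.039,cradle_rear=.039,dispenser=0,dispenser_mouth=.059,dispenser_red_side=None,dispenser_front=.028,dispenser_cover=.103,rest_board=0,stirrers=0,cups=0,glass=0,canister=0,pitcher=0)
for q,z in Z.items():
    for n,p in(("t",t),("s",s)):
        for d in env.pinpoint(q,p)[:2]:
            print(q,n,np.round(d["position"],1),round(d["score"],2), ray(p,d["position"],z if z is not None else .08)[:2])
E
```

```text
cam centers [array([0.07, 0.39, 1.67]), array([-0.42,  1.41,  0.87])] 484.6021422961268 446.2195876989693 dict_keys(['image', 'camera_matrix', 'world_to_cam', 'shot'])
can_orange t [232.3 232.3] 0.78 [0.5887 0.3581]
can_orange s [246.1 236.6] 0.58 [0.6089 0.3468]
can_orange_top t [223.8 241.9] 0.57 [0.5687 0.3983]
can_orange_top t [265.3 234.3] 0.4 [0.5341 0.2557]
can_orange_top s [243.  248.7] 0.89 [0.5581 0.4195]
can_green t [256.7 250. ] 0.97 [0.4947 0.3054]
can_green t [151.1 298.9] 0.82 [0.4863 0.6941]
can_green s [198.8 298.2] 0.9 [0.4696 0.7144]
can_green s [273.3 243.7] 0.89 [0.4917 0.3277]
can_green_top t [264.9 236. ] 0.84 [0.5291 0.2594]
can_green_top t [163.  296.8] 0.53 [0.4764 0.6554]
can_green_top s [209.7 290.7] 0.9 [0.4706 0.668 ]
can_green_top s [278.1 237.6] 0.88 [0.5056 0.2819]
gel t [267.4 260.7] 0.59 [0.4505 0.2854]
gel t [266.4 236.1] 0.56 [0.5335 0.2527]
gel s [292.3 249. ] 0.53 [0.4378 0.2839]
cork_pad t [271.7 263.1] 0.83 [0.4365 0.2752]
cork_pad s [292.7 247.7] 0.86 [0.4422 0.2755]
cradle_front t [255.9 248.9] 0.66 [0.4994 0.3064]
cradle_front t [226.2 242.
[... 988 characters left out ...]
247.6] 0.2 [0.6082 0.3657]
stirrers t [295.8 187.4] 0.68 [0.6639 0.0771]
stirrers t [252.  247.2] 0.42 [0.5211 0.3146]
stirrers s [279.8 218. ] 0.7 [0.6488 0.0918]
cups t [267.1 265.7] 0.54 [0.4378 0.2926]
cups t [257.5 250.4] 0.34 [0.5023 0.3014]
cups s [222.8 278.5] 0.76 [0.527  0.5582]
glass t [417.  193.9] 0.79 [ 0.4558 -0.3181]
glass s [369.1 194. ] 0.64 [ 0.459  -0.3487]
glass s [245.4 248.1] 0.44 [0.5998 0.3642]
canister t [258.6 177.7] 0.72 [0.7568 0.1871]
canister s [246.  218.3] 0.6 [0.7654 0.1781]
canister s [344.5 190.4] 0.27 [ 0.5755 -0.3192]
pitcher t [309.9 167.4] 0.67 [ 0.7154 -0.0052]
pitcher s [275.1 242.1] 0.64 [0.5367 0.2631]
pitcher s [281.9 205.7] 0.54 [ 0.7168 -0.0097]
```

Run:
```python
from h import *
from scipy.optimize import minimize
np.set_printoptions(precision=4,suppress=True)
t=env.read_camera("top");s=env.read_camera("scene")
def sil(p,x,y,a,z=.039,r=.0265,h=.0575):
    th=np.linspace(0,2*np.pi,40);u=np.array([np.cos(a),np.sin(a),0]);v=np.array([-np.sin(a),np.cos(a),0])
    pts=np.array([proj(p,np.array([x,y,z])+sg*h*u+r*(np.cos(k)*v+np.sin(k)*np.array([0,0,1]))) for sg in(-1,1) for k in th])
    m=np.zeros((420*4,560*4),np.uint8);cv2.fillConvexPoly(m,cv2.convexHull(((pts+.5)*4-.5).round().astype(np.int32)),1)
    return cv2.resize(m.astype(np.float32),(560,420),interpolation=cv2.INTER_AREA)
for q,x0,near in(("can_orange",[.588,.357,2.08],{}),("can_green",[.497,.306,2.08-np.pi],{})):
    regs=[]
    for n,p in(("t",t),("s",s)):
        c=[d for d in env.cut_out(q,p)]
        g=proj(p,np.array([x0[0],x0[1],.039]))
        c=[d for d in c if np.linalg.norm(np.array(d["position"])-g)<12]
        print(q,n,[(np.round(d["position"],1),round(d["score"],2),d["region"].sum()) for d in c],sil(p,*x0).sum())
        if c: regs.append((p,c[0]["region"].astype(np.float32)))
    def cost(w,rg): return sum(np.abs(sil(p,*w)-m).sum() for p,m in rg)
    for rg in(regs,regs[:1],regs[1:]):
        b=minimize(cost,x0,args=(rg,),method="Nelder-Mead",options=dict(initial_simplex=np.array([x0,[x0[0]+.01,x0[1],x0[2]],[x0[0],x0[1]+.01,x0[2]],[x0[0],x0[1],x0[2]+.1]])))
        print(b.x,np.degrees(b.x[2]),b.fun)
a=t["image"][180:255,305:415,::-1];cv2.imwrite("pics/c3.png",cv2.resize(a,None,fx=7,fy=7,interpolation=cv2.INTER_CUBIC))
```

```text
can_orange t [(array([233. , 230.6]), 0.61, np.int64(495))] 535.4375
can_orange s [(array([249.4, 239.7]), 0.79, np.int64(351))] 379.0625
[0.5901 0.353  2.0068] 114.98317720505744 85.3125
[0.5909 0.3528 2.0259] 116.07621294298767 41.6875
[0.5914 0.35   2.0223] 115.86778543749837 39.8125
can_green t [(array([254.3, 251. ]), 0.62, np.int64(496))] 546.625
can_green s [(array([273.6, 244. ]), 0.7, np.int64(352))] 380.4375
[ 0.5036  0.3075 -1.1002] -63.03777858220196 91.8125
[ 0.5041  0.3083 -1.1314] -64.82562712291411 48.4375
[ 0.5039  0.3054 -1.0855] -62.193814169659454 35.9375
```

View pics/c3.png

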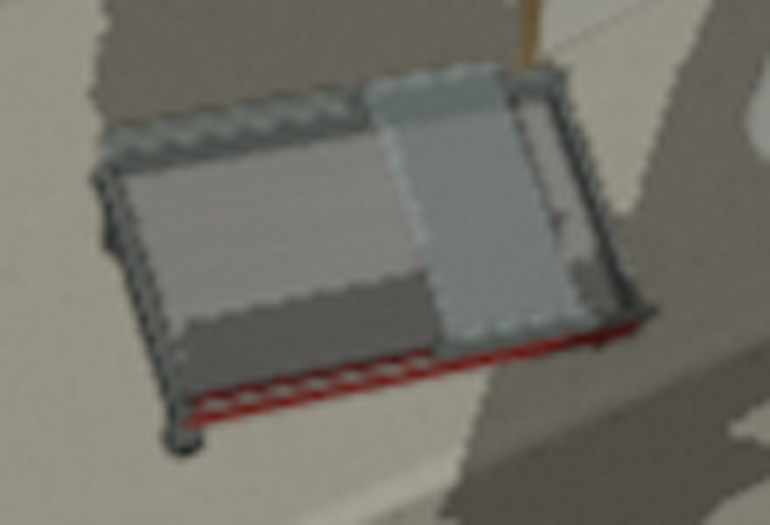

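Run:
```python
from h import *
from scipy.optimize import least_squares
np.set_printoptions(precision=4,suppress=True)
t=env.read_camera("top");s=env.read_camera("scene")
c=lambda u,v:np.array([305+(u+.5)/7-.5,180+(v+.5)/7-.5])
pts=[((-.005,-.0685,.111),c(368,90)),((-.005,.0685,.111),c(440,345)),((-.075,-.0685,.0955),c(498,68)),((-.075,.0685,.0955),c(592,318)),((.126,-.0665,.102),c(106,170)),((.126,.0665,.102),c(178,400))]
def W(w,X):
    ca,sa=np.cos(w[2]),np.sin(w[2]);return np.array([w[0]+ca*X[0]-sa*X[1],w[1]+sa*X[0]+ca*X[1],X[2]])
f=lambda w:np.concatenate([proj(t,W(w,X))-u for X,u in pts])
r=least_squares(f,[.456,-.065,1.31]);w=r.x
print(w,np.degrees(w[2]));print(r.fun.reshape(-1,2))
print("mouth",W(w,(.055,0,.059)),"x60",W(w,(.06,0,0)))
for q,X in(("dispenser_mouth",(.055,0,.059)),("dispenser_front",(-.0885,0,.028)),("dispenser_cover",(-.04,0,.103)),("dispenser_red_side",(0,.0685,.06))):
    for p in(t,s): print(q,proj(p,W(w,X)),[np.round(d["position"],1) for d in env.pinpoint(q,p)[:1]])
# overlay on scene
im=cv2.resize(s["image"][150:260,230:390,::-1],None,fx=5,fy=5,interpolation=cv2.INTER_CUBIC)
def dr(im,p,o,f,X,col):
    u=((np.array([proj(p,x) for x in X])-o+.5)*f-.5).round().astype(int);cv2.polylines(im,[u],True,col,1)
dr(im,s,(230,150),5,[W(w,X) for X,_ in (pts[0],pts[1],pts[3],pts[2])],(0,255,255))
dr(im,s,(230,150),5,[W(w,X) for X in((.126,-.0685,.126),(.126,.0685,.126),(-.115,.0685,.072),(-.115,-.0685,.072))],(255,0,255))
b=(.5194,.3158,np.radians(27.6))
dr(im,s,(230,150),5,[W(b,X) for X in((.115,.065,.01),(.115,-.065,.01),(-.115,-.065,.01),(-.115,.065,.01))],(0,255,255))
dr(im,s,(230,150),5,[W(b,(-.08+.027*np.cos(k),.027*np.sin(k),.014)) for k in np.linspace(0,6.2,30)],(255,0,255))
cv2.imwrite("pics/c4.png",im)
```

```text
[ 0.4557 -0.0688  1.3883] 79.54095429898408
[[-0.3646 -0.404 ]
 [ 1.2008  0.154 ]
 [-0.2812 -0.1831]
 [-1.4932  0.5644]
 [ 0.334  -1.7663]
 [ 0.5738  1.5656]]
mouth [ 0.4657 -0.0147  0.059 ] x60 [ 0.4666 -0.0098  0.    ]
dispenser_mouth [343.9051 219.0618] [array([346. , 220.6])]
dispenser_mouth [329.9345 207.4755] [array([328.7, 205.7])]
dispenser_front [381.5415 212.517 ] [array([381.9, 215.6])]
dispenser_front [352.2957 203.9056] [array([351.1, 202.5])]
dispenser_cover [372.0852 208.692 ] [array([373.5, 208.1])]
dispenser_cover [345.5845 191.3036] [array([346.4, 189.1])]
dispenser_red_side [364.849  233.6368] [array([363.5, 232.4])]
dispenser_red_side [351.3428 208.3773] [array([347.1, 206.4])]
```

View pics/c4.png

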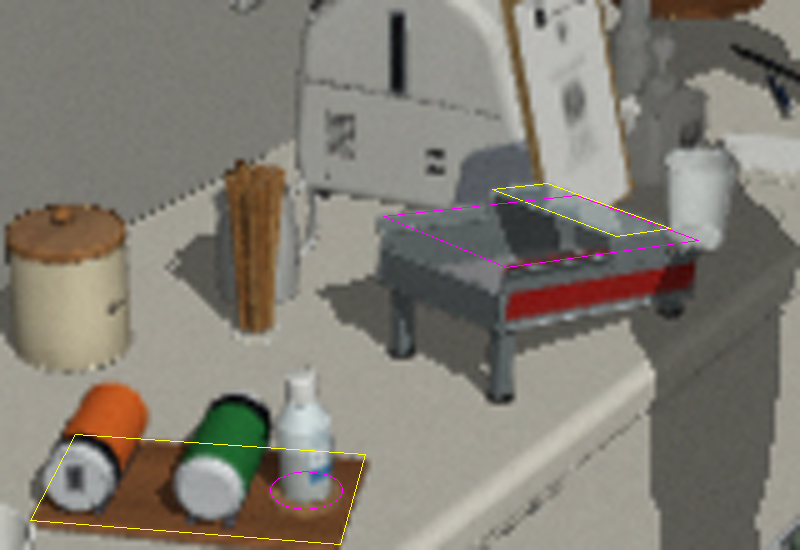

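```bash
cat >> h.py <<'E'
from scipy.spatial.transform import Rotation as R
def pose():
    s=env.state();M=R.from_rotvec(s["eef_rot"]).as_matrix();return s,np.array(s["tcp_pos"]),np.degrees(np.arctan2(M[1,0],M[0,0])),M
def plan(wps,jaw,step=42,spin=7,start=None):
    """wps: list of (x,y,z,a_deg or None) -> printed rows, rounded, remainders carried on"""
    if start is None:
        s,p,a,M=pose();print("t",round(s["t"],2),"tcp",p.round(4),"a",round(a,1),"tilt",round(np.degrees(np.arccos(-M[2,2])),2),"w",round(s["grip_width"],3))
    else: p,a=np.array(start[:3]),start[3]
    rows=[]
    for w in wps:
        T=np.array(w[:3]);A=a if w[3] is None else w[3]
        D=(A-a+180)%360-180 if len(w)<5 else A-a
        n=int(np.ceil(max(np.linalg.norm(T-p)*1000/step,abs(D)/spin,1)))
        p0,a0=p.copy(),a
        for i in range(1,n+1):
            d=(p0+(T-p0)*i/n-p)*1000;c,s_=np.cos(np.radians(a)),np.sin(np.radians(a))
            v=np.round([d[0]*c+d[1]*s_,d[0]*s_-d[1]*c,-d[2]]).astype(int);k=int(round(-(a0+D*i/n-a)))
            rows.append([jaw,*v.tolist(),k])
            p=p+np.array([c*v[0]+s_*v[1],s_*v[0]-c*v[1],-v[2]])/1000;a=a-k
    for i in range(0,len(rows),8):print(rows[i:i+8])
    print("end",p.round(4),round(a,1),len(rows));return (*p,a)
E
python3 - <<'E'
from h import *
plan([(.42,-.2,.25,60),(.5901,.353,.2,117.6)],0)
E
```

```text
t 4.8 tcp [ 0.1922 -0.5419  0.2503] a 19.5 tilt 0.01 w 0.999
[[0, 33, -25, 0, -4], [0, 34, -22, 0, -4], [0, 36, -20, 0, -4], [0, 38, -17, 0, -4], [0, 38, -14, 0, -4], [0, 39, -12, 0, -4], [0, 41, -9, 0, -4], [0, 40, -7, 0, -4]]
[[0, 41, -3, 0, -4], [0, 41, -1, 0, -4], [0, 40, -10, 4, -4], [0, 41, -6, 3, -4], [0, 41, -4, 4, -4], [0, 41, -1, 3, -5], [0, 42, 3, 4, -4], [0, 41, 5, 4, -4]]
[[0, 40, 8, 3, -4], [0, 40, 12, 4, -4], [0, 39, 14, 3, -4], [0, 38, 16, 4, -4], [0, 36, 19, 3, -5], [0, 35, 23, 4, -4], [0, 33, 24, 4, -4], [0, 32, 27, 3, -4]]
end [0.5898 0.3532 0.2003] 117.5 24
```

>>> {"op": "move_arm", "data": {
  "increments": [
    [0,33,-25,0,-4],
    [0,34,-22,0,-4],
    [0,36,-20,0,-4],
    [0,38,-17,0,-4],
    [0,38,-14,0,-4],
    [0,39,-12,0,-4],
    [0,41,-9,0,-4],
    [0,40,-7,0,-4]
  ]
}}

```text
t: 5.6
tcp_pos: [0.375, -0.2668, 0.2505]
eef_rot: [2.827, 1.37, 0.0]
ft_force: [1.2, -0.5, 0.2]
grip_width: 1.0
```

>>> {"op": "move_arm", "data": {
  "increments": [
    [0,41,-3,0,-4],
    [0,41,-1,0,-4],
    [0,40,-10,4,-4],
    [0,41,-6,3,-4],
    [0,41,-4,4,-4],
    [0,41,-1,3,-5],
    [0,42,3,4,-4],
    [0,41,5,4,-4]
  ]
}}

```text
t: 6.4
tcp_pos: [0.4931, 0.0391, 0.2283]
eef_rot: [2.322, 2.116, 0.001]
ft_force: [1.1, -0.3, 0.1]
grip_width: 1.0
```

>>> {"op": "move_arm", "data": {
  "increments": [
    [0,40,8,3,-4],
    [0,40,12,4,-4],
    [0,39,14,3,-4],
    [0,38,16,4,-4],
    [0,36,19,3,-5],
    [0,35,23,4,-4],
    [0,33,24,4,-4],
    [0,32,27,3,-4]
  ]
}}

```text
t: 7.2
tcp_pos: [0.59, 0.3545, 0.2002]
eef_rot: [1.626, 2.688, -0.0]
ft_force: [0.4, -0.4, 0.1]
grip_width: 1.001
```

Run:
```python
from h import *
plan([(.5901,.353,.2,117.6),(.5901,.353,.042,117.6)],0,step=26)
t=env.read_camera("top");cv2.imwrite("pics/c5.png",cv2.resize(t["image"][190:290,190:310,::-1],None,fx=6,fy=6,interpolation=cv2.INTER_CUBIC))
```

```text
t 7.2 tcp [0.59   0.3545 0.2002] a 117.7 tilt 0.01 w 1.001
[[0, -1, -1, 0, 0], [0, 0, 0, 23, 0], [0, 0, 0, 22, 0], [0, 0, 0, 23, 0], [0, 0, 0, 22, 0], [0, 0, 0, 23, 0], [0, 0, 0, 23, 0], [0, 0, 0, 22, 0]]
end [0.5896 0.3532 0.0422] 117.7 8
```

>>> {"op": "move_arm", "data": {
  "increments": [
    [0,-1,-1,0,0],
    [0,0,0,25,0],
    [0,0,0,30,0],
    [0,0,0,30,0],
    [0,0,0,30,0],
    [0,0,0,25,0],
    [0,0,0,15,0],
    [0,0,0,0,0]
  ]
}}

```text
t: 8.05
tcp_pos: [0.5888, 0.3509, 0.0439]
eef_rot: [-1.63, -2.685, 0.004]
ft_force: [-0.5, -0.6, -0.7]
grip_width: 0.999
```

Run:
```python
from h import *
print(env.state()["ft_force"],pose()[1])
t=env.read_camera("top");cv2.imwrite("pics/c5.png",cv2.resize(t["image"][190:290,190:310,::-1],None,fx=6,fy=6,interpolation=cv2.INTER_CUBIC))
```

```text
[-0.48441162 -0.60457709 -0.65551536] [0.58882719 0.35086187 0.04392541]
```

View pics/c5.png

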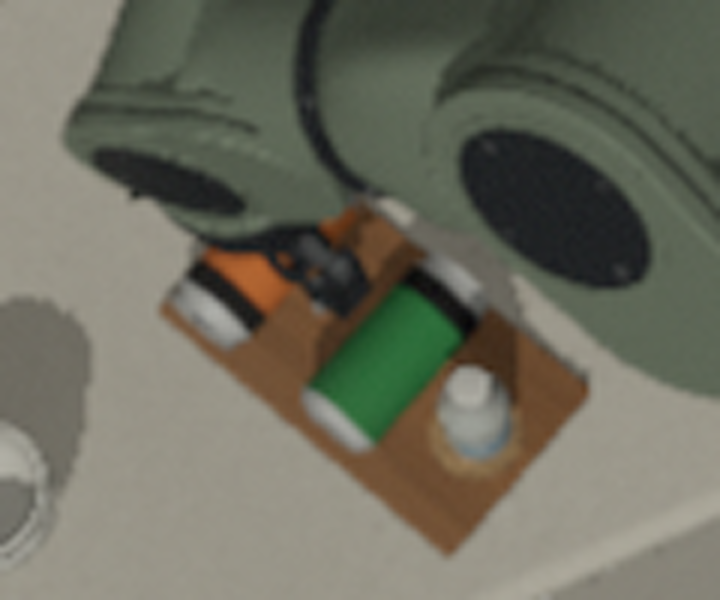

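>>> {"op": "move_arm", "data": {
  "increments": [
    [255,0,0,0,0],
    [255,0,0,0,0],
    [255,0,0,0,0],
    [255,0,0,0,0],
    [255,0,0,0,0],
    [255,0,0,0,0],
    [255,0,0,-4,0],
    [255,0,0,-15,0]
  ],
  "grip_force": 40
}}

```text
t: 8.9
tcp_pos: [0.5888, 0.3515, 0.0641]
eef_rot: [-1.628, -2.686, 0.003]
ft_force: [0.2, -0.7, -3.1]
grip_width: 0.609
```

Run:
```python
from h import *
e=plan([(.5901,.353,.2,None)],255,step=40)
e=plan([(.47,.12,.2,130),(.4666,-.0098,.2,169.5)],255,step=42,spin=6,start=e)
```

```text
t 8.9 tcp [0.5888 0.3515 0.0641] a 117.5 tilt 0.1 w 0.609
[[255, 0, 0, -34, 0], [255, 0, 1, -34, 0], [255, 1, 0, -34, 0], [255, 0, 1, -34, 0]]
end [0.5901 0.3533 0.2001] 117.5 4
[[255, -22, -31, 0, -2], [255, -20, -31, 0, -2], [255, -20, -32, 0, -1], [255, -18, -32, 0, -2], [255, -18, -33, 0, -2], [255, -17, -34, 0, -2], [255, -15, -34, 0, -1], [255, -14, -12, 0, -6]]
[[255, -13, -14, 0, -5], [255, -11, -14, 0, -6], [255, -10, -16, 0, -6], [255, -8, -17, 0, -6], [255, -6, -17, 0, -5], [255, -5, -18, 0, -6]]
end [ 0.4667 -0.0094  0.2001] 169.5 14
```

>>> {"op": "move_arm", "data": {
  "increments": [
    [255,0,0,-34,0],
    [255,0,1,-34,0],
    [255,1,0,-34,0],
    [255,0,1,-34,0],
    [255,-22,-31,0,-2],
    [255,-20,-31,0,-2],
    [255,-20,-32,0,-1],
    [255,-18,-32,0,-2]
  ]
}}

```text
t: 9.7
tcp_pos: [0.5213, 0.2195, 0.2016]
eef_rot: [1.461, 2.78, 0.001]
ft_force: [1.9, 0.1, -2.3]
grip_width: 0.605
```

>>> {"op": "move_arm", "data": {
  "increments": [
    [255,-18,-33,0,-2],
    [255,-17,-34,0,-2],
    [255,-15,-34,0,-1],
    [255,-14,-12,0,-6],
    [255,-13,-14,0,-5],
    [255,-11,-14,0,-6],
    [255,-10,-16,0,-6],
    [255,-8,-17,0,-6]
  ]
}}

```text
t: 10.5
tcp_pos: [0.4683, 0.0268, 0.2014]
eef_rot: [0.578, 3.086, -0.001]
ft_force: [0.1, -0.5, -2.6]
grip_width: 0.604
```

>>> {"op": "move_arm", "data": {
  "increments": [
    [255,-6,-17,0,-5],
    [255,-5,-18,0,-6],
    [255,0,0,10,0],
    [255,0,0,15,0],
    [255,0,0,10,0],
    [255,0,0,0,0],
    [255,0,0,0,0],
    [255,0,0,0,0]
  ]
}}

```text
t: 11.3
tcp_pos: [0.4674, -0.0088, 0.1659]
eef_rot: [0.287, 3.128, 0.0]
ft_force: [0.1, 0.4, -2.9]
grip_width: 0.604
```

Run:
```python
from h import *
s,p,a,M=pose();print(s["t"],p,a,s["grip_width"],s["ft_force"])
t=env.read_camera("top");s=env.read_camera("scene")
A=cv2.resize(t["image"][180:255,300:400,::-1],None,fx=4,fy=4,interpolation=cv2.INTER_CUBIC)
B=cv2.resize(s["image"][155:230,290:390,::-1],None,fx=4,fy=4,interpolation=cv2.INTER_CUBIC)
cv2.imwrite("pics/c6.png",np.hstack([A,B]))
```

```text
11.3 [ 0.4674156  -0.00877542  0.16585651] 169.5239347430245 0.6036474936818103 [ 0.11885276  0.39829476 -2.90399885]
```

View pics/c6.png

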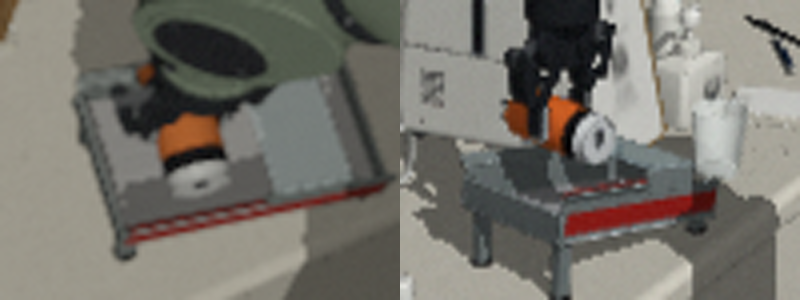

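Run:
```python
from h import *
np.set_printoptions(precision=4,suppress=True)
t=env.read_camera("top");s=env.read_camera("scene")
_,p,a,M=pose();ax=np.array([np.cos(np.radians(a)),np.sin(np.radians(a)),0]);c=p-[0,0,.005]
for q,X in(("can_orange",c),("can_orange_top",c+.0575*ax)):
    for im in(t,s): print(q,"pred",proj(im,X),[(np.round(d["position"],1),round(d["score"],2)) for d in env.pinpoint(q,im)[:2]])
# white end-face centroid in scene, crop coords
u=proj(s,c+.0575*ax).round().astype(int)
h=cv2.cvtColor(s["image"],cv2.COLOR_RGB2HSV)
m=((h[...,1]<45)&(h[...,2]>120)).astype(np.uint8);w=np.zeros_like(m);w[u[1]-9:u[1]+10,u[0]-9:u[0]+10]=1
n,l,st,ce=cv2.connectedComponentsWithStats(m*w)
print(u,st,ce)
th=np.linspace(0,6.28,60);e=np.array([proj(s,c+.0575*ax+.0265*(np.cos(k)*np.array([-ax[1],ax[0],0])+np.sin(k)*np.array([0,0,1]))) for k in th]);print(e.min(0),e.max(0))
# dispenser coordinates of tool
w=(.4557,-.0688,np.radians(79.54));d=p[:2]-w[:2];C,S=np.cos(w[2]),np.sin(w[2]);print("disp xy",C*d[0]+S*d[1],-S*d[0]+C*d[1])
```

```text
can_orange pred [345.6366 209.7698] [(array([346.3, 209. ]), 0.77), (array([350.1, 225.8]), 0.32)]
can_orange pred [329.431  185.2551] [(array([326.8, 188.4]), 0.76), (array([347.3, 192.1]), 0.19)]
can_orange_top pred [350.6217 225.9776] [(array([312.1, 170.2]), 0.68), (array([365.2, 232.6]), 0.62)]
can_orange_top pred [340.108 189.281] [(array([341. , 191.9]), 0.55)]
[340 189] [[     0      0    560    420 234993]
 [   333    180     17     16    207]] [[279.4448 209.5196]
 [342.1691 187.2174]]
[335.5554 182.8246] [344.5796 195.683 ]
disp xy 0.06092437195265115 -0.0005304279504985514
```

>>> {"op": "move_arm", "data": {
  "increments": [
    [255,0,0,10,0],
    [255,0,0,10,0],
    [255,0,0,10,0],
    [255,0,0,8,0],
    [255,0,0,8,0],
    [255,0,0,5,0],
    [255,0,0,0,0],
    [255,0,0,0,0]
  ]
}}

```text
t: 12.5
tcp_pos: [0.4673, -0.0089, 0.1144]
eef_rot: [0.287, 3.128, 0.0]
ft_force: [-0.9, 0.3, -2.8]
grip_width: 0.606
```

>>> {"op": "move_arm", "data": {
  "increments": [
    [255,0,0,6,0],
    [255,0,0,4,0],
    [255,0,0,4,0],
    [255,0,0,3,0],
    [255,0,0,0,0],
    [255,0,0,0,0],
    [255,0,0,0,0],
    [255,0,0,0,0]
  ]
}}

```text
t: 13.3
tcp_pos: [0.4672, -0.009, 0.0974]
eef_rot: [0.287, 3.128, 0.0]
ft_force: [-1.2, 0.6, -1.6]
grip_width: 0.604
```

>>> {"op": "move_arm", "data": {
  "increments": [
    [60,0,0,0,0],
    [60,0,0,0,0],
    [60,0,0,0,0],
    [60,0,0,0,0],
    [40,0,0,-5,0],
    [40,0,0,-10,0],
    [40,0,0,-15,0],
    [40,0,0,-20,0]
  ]
}}

```text
t: 14.1
tcp_pos: [0.4669, -0.0089, 0.1483]
eef_rot: [-0.286, -3.128, -0.0]
ft_force: [0.7, -0.8, 0.8]
grip_width: 0.846
```

>>> {"op": "move_arm", "data": {
  "increments": [
    [40,0,0,-25,0],
    [40,0,0,-25,0],
    [40,0,0,0,0],
    [40,0,0,0,0],
    [40,0,0,0,0],
    [40,0,0,0,0],
    [40,0,0,0,0],
    [40,0,0,0,0]
  ]
}}

```text
t: 14.9
tcp_pos: [0.4671, -0.0089, 0.1971]
eef_rot: [-0.286, -3.128, -0.0]
ft_force: [-0.3, -0.3, 0.3]
grip_width: 0.843
```

Run:
```python
from h import *
s,p,a,M=pose();print(s["t"],p,a,s["grip_width"],s["ft_force"])
t=env.read_camera("top");s=env.read_camera("scene")
A=cv2.resize(t["image"][180:255,300:400,::-1],None,fx=4,fy=4,interpolation=cv2.INTER_CUBIC)
B=cv2.resize(s["image"][155:230,290:390,::-1],None,fx=4,fy=4,interpolation=cv2.INTER_CUBIC)
cv2.imwrite("pics/c7.png",np.hstack([A,B]))
# gel: grasp with jaws along board y  (tool x along board x: a=27.6+180 or 27.6); delta=b-az
plan([(.44,.1,.2,190),(.4486,.2786,.2,207.6)],0,spin=6)
```

```text
14.9 [ 0.46706013 -0.00893715  0.19706157] 169.53813008118604 0.8434753756260077 [-0.34111754 -0.287673    0.25265113]
t 15.0 tcp [ 0.4672 -0.009   0.1972] a 169.5 tilt 0.02 w 0.842
[[0, 12, 26, -1, -5], [0, 9, 26, 0, -5], [0, 7, 27, -1, -5], [0, 5, 28, -1, -5], [0, -8, 35, 0, -4], [0, -10, 34, 0, -3], [0, -12, 34, 0, -4], [0, -14, 33, 0, -3]]
[[0, -16, 32, 0, -4]]
end [0.4488 0.2789 0.2002] 207.5 9
```

View pics/c7.png

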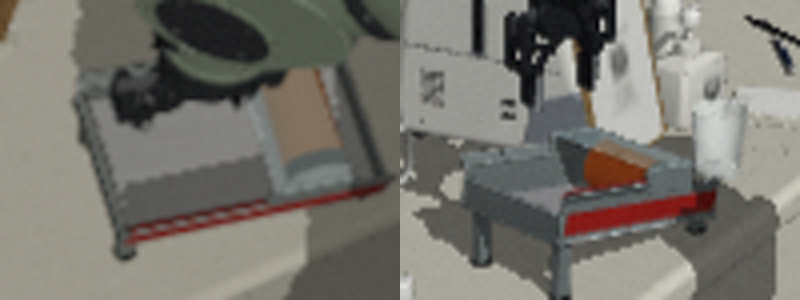

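>>> {"op": "move_arm", "data": {
  "increments": [
    [0,12,26,-1,-5],
    [0,9,26,0,-5],
    [0,7,27,-1,-5],
    [0,5,28,-1,-5],
    [0,-8,35,0,-4],
    [0,-10,34,0,-3],
    [0,-12,34,0,-4],
    [0,-14,33,0,-3]
  ]
}}

```text
t: 15.8
tcp_pos: [0.4468, 0.2445, 0.2003]
eef_rot: [0.645, -3.075, 0.0]
ft_force: [0.3, -0.3, -0.1]
grip_width: 1.002
```

Run:
```python
from h import *
np.set_printoptions(precision=4,suppress=True)
t=env.read_camera("top");s=env.read_camera("scene")
print("cap",ray(t,(268.7,254.2),.112))
for q in("gel","cork_pad"):
    for n,p in(("t",t),("s",s)):
        print(q,n,[(ray(p,d["position"],.014)[:2],round(d["score"],2)) for d in env.pinpoint(q,p)[:2]])
for p in(t,s): print([(np.round(d["position"],1),round(d["score"],2)) for d in env.pinpoint("can_orange",p)[:3]],proj(p,np.array([.4557-.0885*.1815,-.0688-.0885*.9834,.055])))
A=cv2.resize(t["image"][225:290,225:300,::-1],None,fx=5,fy=5,interpolation=cv2.INTER_CUBIC)
B=cv2.resize(s["image"][215:280,255:330,::-1],None,fx=5,fy=5,interpolation=cv2.INTER_CUBIC)
cv2.imwrite("pics/c8.png",np.hstack([A,B]))
```

```text
cap [0.4464 0.2787 0.112 ]
gel t [(array([0.4468, 0.2866]), 0.62)]
gel s [(array([0.4323, 0.2974]), 0.54)]
cork_pad t [(array([0.4429, 0.2857]), 0.96), (array([0.5987, 0.3479]), 0.26)]
cork_pad s [(array([0.4511, 0.2811]), 0.88)]
[] [382.9719 210.0408]
[(array([348.1, 198.3]), 0.57), (array([351.8, 206.8]), 0.24)] [352.5781 198.2836]
```

View pics/c8.png

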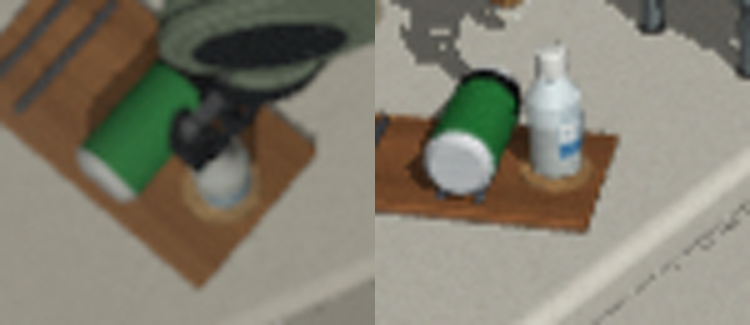

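Run:
```python
from h import *
plan([(.4475,.2787,.195,207.6),(.4475,.2787,.068,None)],0,step=30)
np.set_printoptions(precision=4,suppress=True)
t=env.read_camera("top");s=env.read_camera("scene")
for p,L in((t,[(265,282.6),(288,255)]),(s,[(297.6,261.4),(303.4,242.4)])):
    for u in L: print(ray(p,u,.01))
c,S=np.cos(np.radians(27.6)),np.sin(np.radians(27.6))
for x,y in((-.115,.065),(-.115,-.065)):print(.5194+c*x-S*y,.3158+S*x+c*y)
```

```text
t 16.2 tcp [0.4471 0.2422 0.2004] a -156.6 tilt 0.02 w 0.999
[[0, -7, 17, 3, -2], [0, -8, 16, 2, -2], [0, 0, 0, 25, 0], [0, 0, 0, 26, 0], [0, 0, 0, 25, 0], [0, 0, 0, 26, 0], [0, 0, 0, 25, 0]]
end [0.4471 0.2784 0.0684] -152.6 7
[0.3845 0.3236 0.01  ]
[0.4403 0.2111 0.01  ]
[0.3758 0.3354 0.01  ]
[0.4367 0.215  0.01  ]
0.3873723461056192 0.3201241886112449
0.44760083067120127 0.204917723311187
```

>>> {"op": "move_arm", "data": {
  "increments": [
    [0,-7,17,3,-2],
    [0,-8,16,2,-2],
    [0,0,0,25,0],
    [0,0,0,26,0],
    [0,0,0,25,0],
    [0,0,0,26,0],
    [0,0,0,25,0],
    [0,0,0,0,0]
  ]
}}

```text
t: 17.1
tcp_pos: [0.4461, 0.2784, 0.0663]
eef_rot: [0.746, -3.048, 0.002]
ft_force: [0.1, 0.6, 0.2]
grip_width: 1.0
```

>>> {"op": "move_arm", "data": {
  "increments": [
    [60,0,0,0,0],
    [100,0,0,0,0],
    [120,0,0,0,0],
    [255,0,0,0,0],
    [255,0,0,0,0],
    [255,0,0,0,0],
    [255,0,0,0,0],
    [255,0,0,0,0]
  ],
  "grip_force": 20
}}

```text
t: 17.9
tcp_pos: [0.4473, 0.2796, 0.0692]
eef_rot: [-0.747, 3.05, 0.001]
ft_force: [0.7, -0.6, 9.3]
grip_width: 0.454
```

Run:
```python
from h import *
s,p,a,M=pose();print(s["grip_width"]*85,s["ft_force"])
u=np.array([.463,-.886])
g=p[:2]+.15*u
plan([(p[0],p[1],p[2]+.05,None),(*g,p[2]+.05,None),(*g,p[2]-.012,None)],255,step=30)
t=env.read_camera("top");s=env.read_camera("scene")
A=cv2.resize(t["image"][225:290,225:300,::-1],None,fx=5,fy=5,interpolation=cv2.INTER_CUBIC)
B=cv2.resize(s["image"][215:280,255:330,::-1],None,fx=5,fy=5,interpolation=cv2.INTER_CUBIC)
cv2.imwrite("pics/c9.png",np.hstack([A,B]))
```

```text
38.61135782347386 [ 0.70843123 -0.57254459  9.29000152]
t 17.9 tcp [0.4473 0.2796 0.0692] a -152.5 tilt 0.09 w 0.454
[[255, 0, 0, -25, 0], [255, 0, 0, -25, 0], [255, 0, -30, 0, 0], [255, 0, -30, 0, 0], [255, 0, -30, 0, 0], [255, 0, -30, 0, 0], [255, 0, -30, 0, 0], [255, 0, 0, 21, 0]]
[[255, 0, 0, 20, 0], [255, 0, 0, 21, 0]]
end [0.5166 0.1466 0.0572] -152.5 10
```

View pics/c9.png

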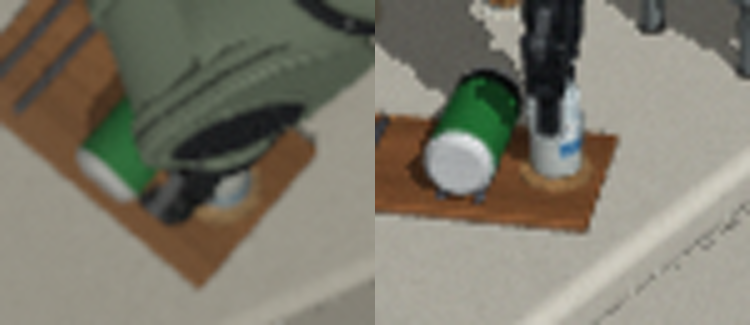

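>>> {"op": "move_arm", "data": {
  "increments": [
    [255,0,0,-10,0],
    [255,0,0,-20,0],
    [255,0,0,-20,0],
    [255,0,-20,0,0],
    [255,0,-30,0,0],
    [255,0,-35,0,0],
    [255,0,-35,0,0],
    [255,0,-30,0,0]
  ]
}}

```text
t: 18.8
tcp_pos: [0.5169, 0.1445, 0.1191]
eef_rot: [-0.746, 3.051, -0.0]
ft_force: [-0.0, -0.5, -0.2]
grip_width: 0.455
```

>>> {"op": "move_arm", "data": {
  "increments": [
    [255,0,0,20,0],
    [255,0,0,20,0],
    [255,0,0,12,0],
    [255,0,0,6,0],
    [255,0,0,2,0],
    [255,0,0,0,0],
    [255,0,0,0,0],
    [255,0,0,0,0]
  ]
}}

```text
t: 19.6
tcp_pos: [0.5164, 0.1464, 0.0588]
eef_rot: [-0.747, 3.051, 0.0]
ft_force: [0.3, -0.6, -1.4]
grip_width: 0.455
```

>>> {"op": "move_arm", "data": {
  "increments": [
    [255,0,0,2,0],
    [255,0,0,1,0],
    [255,0,0,0,0],
    [120,0,0,0,0],
    [100,0,0,0,0],
    [60,0,0,0,0],
    [0,0,0,0,0],
    [0,0,0,0,0]
  ]
}}

```text
t: 20.4
tcp_pos: [0.5162, 0.1464, 0.0553]
eef_rot: [0.747, -3.051, -0.0]
ft_force: [-0.4, -0.6, -0.7]
grip_width: 0.995
```

Run:
```python
from h import *
s,p,a,M=pose();print(p,s["ft_force"],s["grip_width"])
e=plan([(p[0],p[1],.19,None)],0,step=35)
e=plan([(.5036,.3075,.19,117.5)],0,step=42,spin=7,start=e)
e=plan([(.5036,.3075,.045,117.5)],0,step=30,start=e)
```

```text
[0.51615042 0.14637015 0.0553157 ] [-0.39777195 -0.55190634 -0.66412585] 0.9954683265456324
t 20.4 tcp [0.5162 0.1464 0.0553] a -152.5 tilt 0.01 w 0.995
[[0, 0, 0, -34, 0], [0, 0, 0, -33, 0], [0, 0, 0, -34, 0], [0, 0, 0, -34, 0]]
end [0.5162 0.1464 0.1903] -152.5 4
[[0, -5, 11, 0, 7], [0, -3, 12, 0, 7], [0, -2, 13, 0, 7], [0, -1, 12, 0, 7], [0, 1, 12, 0, 7], [0, 3, 13, 0, 7], [0, 4, 11, 0, 6], [0, 5, 12, 0, 7]]
[[0, 7, 10, 0, 7], [0, 8, 10, 0, 7], [0, 9, 9, 0, 7], [0, 9, 7, 0, 7], [0, 11, 6, 0, 7]]
end [0.5035 0.3072 0.1903] -242.5 13
[[0, 0, 0, 29, 0], [0, 0, 0, 29, 0], [0, 0, 0, 29, 0], [0, 0, 0, 29, 0], [0, 0, 0, 29, 0]]
end [0.5035 0.3072 0.0453] -242.5 5
```

>>> {"op": "move_arm", "data": {
  "increments": [
    [0,0,0,-15,0],
    [0,0,0,-34,0],
    [0,0,0,-43,0],
    [0,0,0,-43,0],
    [0,-5,11,0,7],
    [0,-3,12,0,7],
    [0,-2,13,0,7],
    [0,-1,12,0,7]
  ]
}}

```text
t: 21.2
tcp_pos: [0.5124, 0.1966, 0.1916]
eef_rot: [0.02, 3.141, 0.001]
ft_force: [0.5, 0.2, -0.3]
grip_width: 0.999
```

>>> {"op": "move_arm", "data": {
  "increments": [
    [0,1,12,0,7],
    [0,3,13,0,7],
    [0,4,11,0,6],
    [0,5,12,0,7],
    [0,7,10,0,7],
    [0,8,10,0,7],
    [0,9,9,0,7],
    [0,9,7,0,7]
  ]
}}

```text
t: 22.0
tcp_pos: [0.5043, 0.2958, 0.1915]
eef_rot: [-1.468, -2.777, -0.002]
ft_force: [-0.2, 0.3, 0.6]
grip_width: 1.001
```

Run:
```python
from h import *
plan([(.5036,.3075,.19,117.5),(.5036,.3075,.0455,117.5)],0,step=30)
t=env.read_camera("top");s=env.read_camera("scene")
A=cv2.resize(t["image"][190:290,230:400,::-1],None,fx=4,fy=4,interpolation=cv2.INTER_CUBIC)[:,:]
cv2.imwrite("pics/c10.png",A)
```

```text
t 22.0 tcp [0.5043 0.2958 0.1915] a 124.3 tilt 0.09 w 1.001
[[0, 10, 6, 1, 7], [0, 0, 0, 29, 0], [0, 0, 0, 29, 0], [0, 0, 0, 29, 0], [0, 0, 0, 29, 0], [0, 0, 0, 29, 0]]
end [0.5037 0.3074 0.0455] 117.3 6
```

View pics/c10.png

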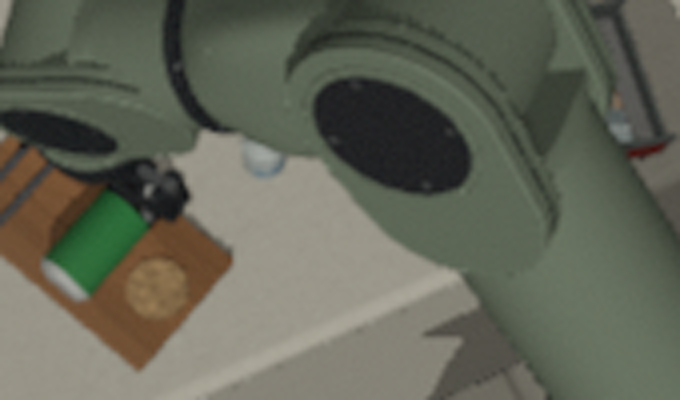

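>>> {"op": "move_arm", "data": {
  "increments": [
    [0,10,6,1,7],
    [0,0,0,29,0],
    [0,0,0,29,0],
    [0,0,0,29,0],
    [0,0,0,29,0],
    [0,0,0,19,0],
    [0,0,0,10,0],
    [0,0,0,0,0]
  ]
}}

```text
t: 22.9
tcp_pos: [0.5038, 0.3059, 0.044]
eef_rot: [-1.626, -2.687, 0.001]
ft_force: [-0.9, 0.5, 0.4]
grip_width: 0.996
```

>>> {"op": "move_arm", "data": {
  "increments": [
    [255,0,0,0,0],
    [255,0,0,0,0],
    [255,0,0,0,0],
    [255,0,0,0,0],
    [255,0,0,0,0],
    [255,0,0,0,0],
    [255,0,0,-4,0],
    [255,0,0,-15,0]
  ],
  "grip_force": 40
}}

```text
t: 23.7
tcp_pos: [0.5038, 0.3062, 0.0635]
eef_rot: [-1.628, -2.686, 0.002]
ft_force: [-0.2, 0.2, -2.3]
grip_width: 0.602
```

Run:
```python
from h import *
t=env.read_camera("top")
print("pad",ray(t,(268.9,261.6),.014))
e=plan([(.5036,.3075,.2,None)],255,step=36)
e=plan([(.46,.16,.2,75),(.4666,-.0098,.165,-10.5)],255,step=40,spin=7,start=e)
```

```text
pad [0.44543948 0.2818877  0.014     ]
t 23.75 tcp [0.5048 0.3069 0.0665] a 117.5 tilt 0.15 w 0.608
[[255, 0, 0, -33, 0], [255, 1, 0, -34, 0], [255, 0, -1, -33, 0], [255, 0, 0, -33, 0]]
end [0.5035 0.3073 0.1995] 117.5 4
[[255, -16, -15, 0, 6], [255, -17, -14, 0, 6], [255, -19, -11, 0, 6], [255, -19, -10, 0, 6], [255, -21, -7, 0, 6], [255, -21, -6, 0, 6], [255, -22, -3, 0, 7], [255, -12, 4, 3, 7]]
[[255, -12, 6, 2, 6], [255, -12, 6, 3, 7], [255, -10, 8, 3, 6], [255, -9, 9, 2, 7], [255, -9, 10, 3, 6], [255, -7, 11, 3, 7], [255, -5, 12, 2, 6], [255, -5, 12, 3, 7]]
[[255, -3, 13, 3, 6], [255, -2, 13, 2, 7], [255, 0, 13, 3, 6], [255, 2, 13, 3, 7]]
end [ 0.4669 -0.0097  0.1645] -10.5 20
```

>>> {"op": "move_arm", "data": {
  "increments": [
    [255,0,0,-33,0],
    [255,1,0,-34,0],
    [255,0,-1,-33,0],
    [255,0,0,-33,0],
    [255,-16,-15,0,6],
    [255,-17,-14,0,6],
    [255,-19,-11,0,6],
    [255,-19,-10,0,6]
  ]
}}

```text
t: 24.55
tcp_pos: [0.4778, 0.2222, 0.1973]
eef_rot: [2.157, 2.284, 0.002]
ft_force: [1.5, 0.2, -2.2]
grip_width: 0.603
```

>>> {"op": "move_arm", "data": {
  "increments": [
    [255,-21,-7,0,6],
    [255,-21,-6,0,6],
    [255,-22,-3,0,7],
    [255,-12,4,3,7],
    [255,-12,6,2,6],
    [255,-12,6,3,7],
    [255,-10,8,3,6],
    [255,-9,9,2,7]
  ]
}}

```text
t: 25.35
tcp_pos: [0.4619, 0.0944, 0.184]
eef_rot: [-2.939, -1.108, -0.002]
ft_force: [0.4, -0.1, -1.8]
grip_width: 0.604
```

>>> {"op": "move_arm", "data": {
  "increments": [
    [255,-9,10,3,6],
    [255,-7,11,3,7],
    [255,-5,12,2,6],
    [255,-5,12,3,7],
    [255,-3,13,3,6],
    [255,-2,13,2,7],
    [255,0,13,3,6],
    [255,2,13,3,7]
  ]
}}

```text
t: 26.15
tcp_pos: [0.4665, -0.0105, 0.162]
eef_rot: [-3.127, 0.293, -0.002]
ft_force: [-0.2, 0.0, -2.4]
grip_width: 0.607
```

Run:
```python
from h import *
plan([(.4672,-.0088,.16,-10.5)],255)
t=env.read_camera("top");s=env.read_camera("scene")
A=cv2.resize(t["image"][180:255,300:400,::-1],None,fx=4,fy=4,interpolation=cv2.INTER_CUBIC)
B=cv2.resize(s["image"][155:230,290:390,::-1],None,fx=4,fy=4,interpolation=cv2.INTER_CUBIC)
cv2.imwrite("pics/c11.png",np.hstack([A,B]))
```

```text
t 26.15 tcp [ 0.4665 -0.0105  0.162 ] a -10.7 tilt 0.1 w 0.607
[[255, 0, -2, 2, 0]]
end [ 0.4668 -0.0085  0.16  ] -10.7 1
```

View pics/c11.png

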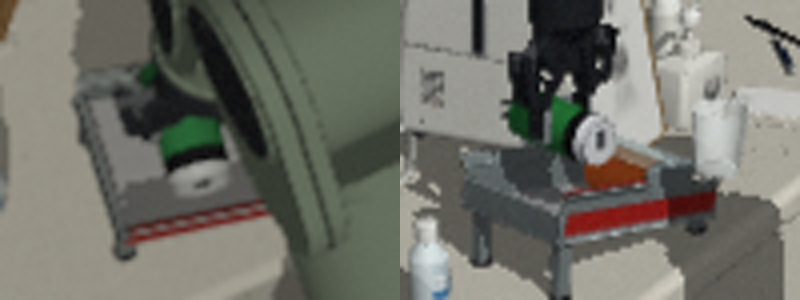

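>>> {"op": "move_arm", "data": {
  "increments": [
    [255,0,-2,10,0],
    [255,0,0,10,0],
    [255,0,0,10,0],
    [255,0,0,8,0],
    [255,0,0,8,0],
    [255,0,0,2,0],
    [255,0,0,0,0],
    [255,0,0,0,0]
  ]
}}

```text
t: 27.05
tcp_pos: [0.4666, -0.0083, 0.1135]
eef_rot: [-3.128, 0.287, -0.0]
ft_force: [-0.6, 0.4, -2.6]
grip_width: 0.607
```

>>> {"op": "move_arm", "data": {
  "increments": [
    [255,0,0,6,0],
    [255,0,0,4,0],
    [255,0,0,4,0],
    [255,0,0,3,0],
    [255,0,0,0,0],
    [255,0,0,0,0],
    [255,0,0,0,0],
    [255,0,0,0,0]
  ]
}}

```text
t: 27.85
tcp_pos: [0.4665, -0.0082, 0.0964]
eef_rot: [-3.128, 0.287, -0.0]
ft_force: [-0.5, 0.1, -1.9]
grip_width: 0.606
```

>>> {"op": "move_arm", "data": {
  "increments": [
    [60,0,0,0,0],
    [60,0,0,0,0],
    [60,0,0,0,0],
    [60,0,0,0,0],
    [40,0,0,-5,0],
    [40,0,0,-10,0],
    [40,0,0,-15,0],
    [40,0,0,-20,0]
  ]
}}

```text
t: 28.65
tcp_pos: [0.4663, -0.0082, 0.1473]
eef_rot: [-3.128, 0.287, 0.001]
ft_force: [0.4, 0.0, 0.5]
grip_width: 0.842
```

>>> {"op": "move_arm", "data": {
  "increments": [
    [40,0,0,-25,0],
    [40,0,0,-25,0],
    [40,0,0,0,0],
    [40,0,0,0,0],
    [40,0,0,0,0],
    [40,0,0,0,0],
    [40,0,0,0,0],
    [40,0,0,0,0]
  ]
}}

```text
t: 29.45
tcp_pos: [0.4664, -0.0083, 0.1961]
eef_rot: [-3.128, 0.287, 0.001]
ft_force: [0.6, -0.6, -0.2]
grip_width: 0.841
```

Run:
```python
from h import *
s=env.read_camera("scene");cv2.imwrite("pics/s2.png",s["image"][:,:,::-1])
# next: gel, placed at (.5162,.1464), a=207.5 ; from a=-10.7 go back up (spin negative): +218 would be too long -> use a=27.5 (half turn, same grasp)?
e=plan([(.5162,.1464,.19,27.5)],0,step=35)
e=plan([(.5162,.1464,.0555,27.5)],0,step=30,start=e)
print(pose()[0]["joint_positions"])
h=cv2.cvtColor(s["image"],cv2.COLOR_RGB2HSV)
for n,lo,hi in(("orange",(4,120,60),(18,255,255)),("green",(50,80,30),(85,255,255))):
    m=cv2.inRange(h,lo,hi);m[:,:300]=0;k=np.argwhere(m>0);print(n,len(k),k.mean(0)[::-1] if len(k) else None,k.min(0) if len(k) else"",k.max(0) if len(k) else "")
```

```text
t 29.5 tcp [ 0.4664 -0.0083  0.1961] a -10.5 tilt 0.03 w 0.843
[[0, 3, -27, 1, -6], [0, 7, -26, 1, -7], [0, 9, -26, 1, -6], [0, 12, -24, 1, -6], [0, 15, -23, 1, -7], [0, 17, -21, 1, -6]]
end [0.5163 0.1468 0.1901] 27.5 6
[[0, 0, 0, 27, 0], [0, 0, 0, 27, 0], [0, 0, 0, 27, 0], [0, 0, 0, 27, 0], [0, 0, 0, 27, 0]]
end [0.5163 0.1468 0.0551] 27.5 5
[-0.17944134  0.65238651  0.22424851  1.9428991  -0.25161029  0.57350159
 -1.54115735]
orange 483 [424.4389234  164.17184265] [115 300] [250 559]
green 139 [336.92805755 196.53956835] [191 329] [201 348]
```

>>> {"op": "move_arm", "data": {
  "increments": [
    [0,3,-27,1,-6],
    [0,7,-26,1,-7],
    [0,9,-26,1,-6],
    [0,12,-24,1,-6],
    [0,15,-23,1,-7],
    [0,17,-21,1,-6],
    [0,0,0,0,0],
    [0,0,0,0,0]
  ]
}}

```text
t: 30.3
tcp_pos: [0.5162, 0.1467, 0.1901]
eef_rot: [3.052, 0.746, -0.001]
ft_force: [-0.1, 0.8, -0.6]
grip_width: 0.997
```

Run:
```python
from h import *
np.set_printoptions(precision=4,suppress=True)
plan([(.5162,.1464,.185,27.5),(.5162,.1464,.0555,27.5)],0,step=28)
t=env.read_camera("top");s=env.read_camera("scene")
for n,p in(("t",t),("s",s)):
    print(n,[(ray(p,d["position"],0)[:2],round(d["score"],2)) for d in env.pinpoint("gel",p)[:2]])
    for q in("can_orange","can_green","can_orange_top","can_green_top"):print(n,q,[(np.round(d["position"],1),round(d["score"],2)) for d in env.pinpoint(q,p)[:3]])
    for y in(0,.0575):
      for x,z in((-.0885,.055),(-.0365,.066)):print("exp",x,y,proj(p,np.array([.4557+.1815*x-.9834*y,-.0688+.9834*x+.1815*y,z])))
A=cv2.resize(t["image"][180:255,310:410,::-1],None,fx=4,fy=4,interpolation=cv2.INTER_CUBIC)
B=cv2.resize(s["image"][165:240,290:390,::-1],None,fx=4,fy=4,interpolation=cv2.INTER_CUBIC)
cv2.imwrite("pics/c12.png",np.hstack([A,B]))
```

```text
t 30.3 tcp [0.5162 0.1467 0.1901] a 27.5 tilt 0.04 w 0.997
[[0, 0, 0, 5, 0], [0, 0, 0, 26, 0], [0, 0, 0, 26, 0], [0, 0, 0, 26, 0], [0, 0, 0, 26, 0], [0, 0, 0, 26, 0]]
end [0.5162 0.1467 0.0551] 27.5 6
t [(array([0.5117, 0.1409]), 0.55)]
t can_orange []
t can_green [(array([151.6, 300.5]), 0.65)]
t can_orange_top []
t can_green_top [(array([162.2, 291.5]), 0.62)]
exp -0.0885 0 [382.9719 210.0408]
exp -0.0365 0 [369.3347 212.4135]
exp -0.0885 0.0575 [388.054  225.1896]
exp -0.0365 0.0575 [374.3067 227.7176]
s [(array([0.4925, 0.1623]), 0.54)]
s can_orange [(array([281.3, 218.2]), 0.21)]
s can_green [(array([197.6, 299.4]), 0.93), (array([340.7, 203.8]), 0.43)]
s can_orange_top []
s can_green_top [(array([211.4, 294.6]), 0.62), (array([354.8, 207.4]), 0.44)]
exp -0.0885 0 [352.5781 198.2836]
exp -0.0365 0 [344.6919 199.4888]
exp -0.0885 0.0575 [362.9879 202.2944]
exp -0.0365 0.0575 [355.1321 203.6007]
```

>>> {"op": "move_arm", "data": {
  "increments": [
    [0,0,0,5,0],
    [0,0,0,26,0],
    [0,0,0,26,0],
    [0,0,0,26,0],
    [0,0,0,26,0],
    [0,0,0,16,0],
    [0,0,0,10,0],
    [0,0,0,0,0]
  ]
}}

```text
t: 31.7
tcp_pos: [0.5159, 0.1467, 0.0543]
eef_rot: [3.051, 0.747, -0.002]
ft_force: [0.1, 0.1, 0.1]
grip_width: 1.009
```

>>> {"op": "move_arm", "data": {
  "increments": [
    [60,0,0,0,0],
    [100,0,0,0,0],
    [120,0,0,0,0],
    [255,0,0,0,0],
    [255,0,0,0,0],
    [255,0,0,0,0],
    [255,0,0,-10,0],
    [255,0,0,-20,0]
  ],
  "grip_force": 20
}}

```text
t: 32.5
tcp_pos: [0.5159, 0.1467, 0.0855]
eef_rot: [-3.051, -0.747, 0.003]
ft_force: [-0.3, -0.1, -0.3]
grip_width: 0.457
```

Run:
```python
from h import *
e=plan([(.5162,.1464,.12,27.5),(.4473,.2796,.12,27.5),(.4473,.2796,.075,27.5)],255,step=30)
print(env.state()["ft_force"])
```

```text
t 32.5 tcp [0.5159 0.1467 0.0855] a 27.5 tilt 0.09 w 0.457
[[255, 0, 0, -17, 0], [255, 0, 0, -18, 0], [255, 0, -30, 0, 0], [255, 0, -30, 0, 0], [255, 0, -30, 0, 0], [255, 0, -30, 0, 0], [255, 1, -30, 0, 0], [255, 0, 0, 23, 0]]
[[255, 0, 0, 22, 0]]
end [0.4474 0.2802 0.0755] 27.5 9
[-0.31202231 -0.07551045 -0.30867089]
```

>>> {"op": "move_arm", "data": {
  "increments": [
    [255,0,0,-17,0],
    [255,0,0,-18,0],
    [255,0,-30,0,0],
    [255,0,-30,0,0],
    [255,0,-30,0,0],
    [255,0,-30,0,0],
    [255,1,-30,0,0],
    [255,0,0,0,0]
  ]
}}

```text
t: 33.3
tcp_pos: [0.4459, 0.2841, 0.1209]
eef_rot: [-3.047, -0.755, 0.0]
ft_force: [0.4, 0.2, -2.2]
grip_width: 0.448
```

>>> {"op": "move_arm", "data": {
  "increments": [
    [255,0,0,20,0],
    [255,0,0,15,0],
    [255,0,0,7,0],
    [255,0,0,4,0],
    [255,0,0,2,0],
    [255,0,0,0,0],
    [255,0,0,0,0],
    [255,0,0,0,0]
  ]
}}

```text
t: 34.1
tcp_pos: [0.4481, 0.2804, 0.0727]
eef_rot: [-3.051, -0.747, -0.001]
ft_force: [-0.5, -0.1, -1.1]
grip_width: 0.451
```

>>> {"op": "move_arm", "data": {
  "increments": [
    [255,0,0,1,0],
    [255,0,0,1,0],
    [255,0,0,0,0],
    [120,0,0,0,0],
    [100,0,0,0,0],
    [60,0,0,0,0],
    [0,0,0,0,0],
    [0,0,0,0,0]
  ]
}}

```text
t: 34.9
tcp_pos: [0.4479, 0.2803, 0.0703]
eef_rot: [-3.051, -0.747, 0.0]
ft_force: [-0.7, -0.2, -0.2]
grip_width: 0.994
```

>>> {"op": "move_arm", "data": {
  "increments": [
    [0,0,0,-15,0],
    [0,0,0,-30,0],
    [0,0,0,-40,0],
    [0,0,0,-40,0],
    [0,30,10,-20,0],
    [0,40,10,0,0],
    [0,40,0,0,0],
    [0,40,0,0,0]
  ]
}}

```text
t: 35.7
tcp_pos: [0.5901, 0.3315, 0.2158]
eef_rot: [-3.051, -0.747, -0.001]
ft_force: [0.7, 0.9, 0.2]
grip_width: 1.004
```

Run:
```python
from h import *
np.set_printoptions(precision=4,suppress=True)
print(pose()[1])
t=env.read_camera("top");s=env.read_camera("scene")
for q,z in(("gel",.014),("cork_pad",.014)):
  for n,p in(("t",t),("s",s)):print(n,q,[(ray(p,d["position"],z)[:2],round(d["score"],2)) for d in env.pinpoint(q,p)[:2]])
for q in("can_orange","can_green"):
  for n,p in(("t",t),("s",s)):print(n,q,[(np.round(d["position"],1),round(d["score"],2)) for d in env.pinpoint(q,p)[:4]])
f=lambda im,r0,r1,c0,c1,k:cv2.resize(im[r0:r1,c0:c1,::-1],None,fx=k,fy=k,interpolation=cv2.INTER_CUBIC)
A=np.vstack([np.hstack([f(t["image"],180,255,310,410,4),f(s["image"],165,240,290,390,4)]),np.hstack([f(t["image"],220,295,220,320,4),f(s["image"],210,285,235,335,4)])])
cv2.imwrite("pics/c12.png",A)
```

```text
[0.5901 0.3315 0.2158]
t gel []
s gel [(array([0.4367, 0.2786]), 0.65)]
t cork_pad [(array([0.4393, 0.2796]), 0.91), (array([0.5059, 0.5504]), 0.42)]
s cork_pad [(array([0.4482, 0.2601]), 0.82), (array([ 0.5073, -0.1585]), 0.74)]
t can_orange [(array([377.2, 212. ]), 0.59), (array([250.7, 249.8]), 0.24)]
s can_orange [(array([341.8, 202. ]), 0.38), (array([282.9, 207.9]), 0.35), (array([270.9, 237.7]), 0.15)]
t can_green [(array([149.5, 297.7]), 0.68), (array([365.8, 216.3]), 0.59)]
s can_green [(array([198.5, 298.3]), 0.63)]
```

View pics/c12.png

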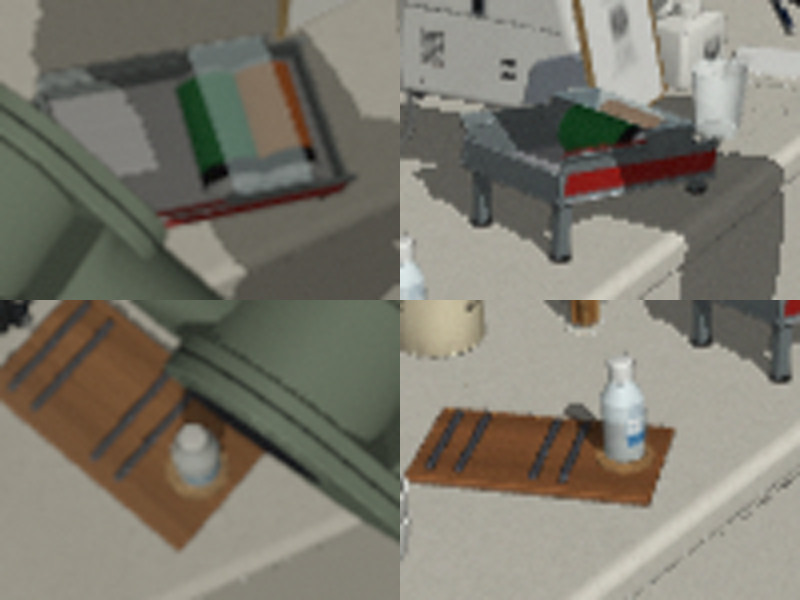

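Run:
```python
from h import *
np.set_printoptions(precision=1,suppress=True,linewidth=160)
t=env.read_camera("top")
w=(.4557,-.0688,np.radians(79.54));C,S=np.cos(w[2]),np.sin(w[2])
W=lambda x,y,z:np.array([w[0]+C*x-S*y,w[1]+S*x+C*y,z])
h=cv2.cvtColor(t["image"],cv2.COLOR_RGB2HSV)
for v in range(196,224,4): print(v,[tuple(h[v,u]) for u in range(380,397)])if v in(204,212) else None
for v in range(192,228,3):
    o=[u for u in range(372,396) if 3<h[v,u,0]<18 and h[v,u,1]>110];g=[u for u in range(345,375) if 45<h[v,u,0]<90 and h[v,u,1]>90]
    print(v,"orange strong",(o[0],o[-1]) if o else None,"green strong",(g[0],g[-1]) if g else None)
def edge(x,z,side):  # silhouette u at rows, side +1 = right in picture
    th=np.linspace(0,2*np.pi,60);pts=np.array([proj(t,W(x+.0265*np.cos(k),y,z+.0265*np.sin(k))) for y in(-.0575,.0575) for k in th])
    m=np.zeros((1680,2240),np.uint8);cv2.fillConvexPoly(m,cv2.convexHull(((pts+.5)*4-.5).round().astype(np.int32)),1)
    return [(v,(np.nonzero(m[v*4+2])[0][[0,-1]]/4-.4).round(1).tolist()) for v in(201,207,213)]
for x in(-.0885,-.08,-.0745):print("orange",x,edge(x,.0276+.22*(x+.0885)+.0271,1))
for x in(-.0365,-.03,-.023):print("green",x,edge(x,.0276+.22*(x+.0885)+.0271,-1))
print("stop/ramp line",[proj(t,W(-.115,y,.022)) for y in(-.06,0,.06)],"cover low",[proj(t,W(-.075,y,.0955)) for y in(-.0685,0,.0685)])
```

```text
204 [(np.uint8(14), np.uint8(88), np.uint8(127)), (np.uint8(12), np.uint8(143), np.uint8(118)), (np.uint8(11), np.uint8(197), np.uint8(109)), (np.uint8(11), np.uint8(194), np.uint8(105)), (np.uint8(9), np.uint8(105), np.uint8(92)), (np.uint8(13), np.uint8(27), np.uint8(85)), (np.uint8(40), np.uint8(11), np.uint8(68)), (np.uint8(68), np.uint8(22), np.uint8(47)), (np.uint8(50), np.uint8(13), np.uint8(57)), (np.uint8(36), np.uint8(17), np.uint8(74)), (np.uint8(24), np.uint8(27), np.uint8(94)), (np.uint8(23), np.uint8(32), np.uint8(105)), (np.uint8(23), np.uint8(32), np.uint8(103)), (np.uint8(25), np.uint8(27), np.uint8(104)), (np.uint8(25), np.uint8(27), np.uint8(103)), (np.uint8(25), np.uint8(29), np.uint8(104)), (np.uint8(23), np.uint8(29), np.uint8(106))]
212 [(np.uint8(16), np.uint8(71), np.uint8(130)), (np.uint8(16), np.uint8(70), np.uint8(128)), (np.uint8(16), np.uint8(70), np.uint8(128)), (np.uint8(14), np.uint8(102), np.uint8(118)), (np.uint8(12), np.uint8(167), np.uint8(110)), (np.uint8(11), np.uint8(197), np.uint8(105)), (np.uint8(11), np.uint8(162), np.uint8(101)), (np.uint8(
[... 985 characters left out ...]
nge strong None green strong None
orange -0.0885 [(201, [371.8, 388.1]), (207, [373.8, 390.1]), (213, [375.8, 392.1])]
orange -0.08 [(201, [369.6, 385.6]), (207, [371.6, 387.6]), (213, [373.6, 389.8])]
orange -0.0745 [(201, [368.1, 384.4]), (207, [369.8, 386.4]), (213, [371.8, 388.4])]
green -0.0365 [(201, [357.6, 373.8]), (207, [359.6, 375.8]), (213, [361.4, 377.8])]
green -0.03 [(201, [355.8, 372.1]), (207, [357.8, 374.1]), (213, [359.6, 375.8])]
green -0.023 [(201, [353.8, 370.1]), (207, [355.8, 371.8]), (213, [357.8, 373.8])]
stop/ramp line [array([383.1, 196.2]), array([388.3, 211.4]), array([393.5, 226.9])] cover low [array([375.4, 189.1]), array([381.5, 207.1]), array([387.6, 225.6])]
```

Run:
```python
from h import *
np.set_printoptions(precision=1,suppress=True,linewidth=200)
t=env.read_camera("top");im0=cv2.imread("pics/top0.png")[:,:,::-1]
w=(.4557,-.0688,np.radians(79.54));C,S=np.cos(w[2]),np.sin(w[2])
W=lambda x,y,z:np.array([w[0]+C*x-S*y,w[1]+S*x+C*y,z])
rz=lambda x:.0472+.2255*x
for y in(-.03,.0,.03):
    print("y",y)
    for x in np.arange(-.16,-.05,.004):
        u=proj(t,W(x,y,rz(max(x,-.115)))).astype(np.float32)
        f=lambda im:cv2.remap(im.astype(np.float32),u[:1].reshape(1,1),u[1:].reshape(1,1),cv2.INTER_LINEAR)[0,0].astype(int)
        print(round(x*1000),u,f(im0),f(t["image"]))
print("front outer corners c3:",(305+650/7,180+312/7),(305+560/7,180+75/7),"model z=.05:",proj(t,W(-.12,.0685,.05)),proj(t,W(-.12,-.0685,.05)),"z=.072",proj(t,W(-.12,.0685,.072)),proj(t,W(-.12,-.0685,.072)))
```

```text
y -0.03
-160 [397.5 201. ] [122 119 108] [153 149 137]
-156 [396.5 201.2] [139 136 124] [145 141 129]
-152 [395.4 201.5] [147 143 131] [121 117 107]
-148 [394.4 201.7] [147 143 131] [105 101  92]
-144 [393.3 202. ] [147 143 131] [102  99  90]
-140 [392.3 202.2] [148 145 133] [104 101  92]
-136 [391.2 202.5] [149 146 133] [105 101  92]
-132 [390.2 202.7] [135 132 120] [99 97 88]
-128 [389.1 203. ] [97 97 91] [83 82 76]
-124 [388.  203.2] [83 87 83] [59 61 58]
-120 [387.  203.5] [55 58 55] [44 46 44]
-116 [385.9 203.7] [90 91 87] [64 65 63]
-112 [384.9 203.9] [121 120 116] [84 78 73]
-108 [383.9 204.1] [126 125 121] [92 63 48]
-104 [382.9 204.3] [124 123 119] [104  52  22]
-100 [381.9 204.4] [111 109 106] [110  61  30]
-96 [380.8 204.6] [100 103 100] [120  87  63]
-92 [379.8 204.8] [113 118 116] [128 109  89]
-88 [378.8 204.9] [114 121 117] [129 112  93]
-84 [377.8 205.1] [115 121 117] [129 113  94]
-80 [376.8 205.3] [115 121 117] [129 112  93]
-76 [375.7 205.4] [114 121 118] [128 111  92]
-72 [374.7 205.6] [115 121 117] [128 111  92]
-68 [373.7 205.8] [115 122 118] [127 110  92]
-64 [
[... 2139 characters left out ...]
6 [386. 220.] [101 105 102] [89 95 92]
-92 [385.  220.2] [112 119 116] [104 111 109]
-88 [384.  220.4] [113 120 117] [104 112 110]
-84 [382.9 220.5] [112 118 115] [106 113 111]
-80 [381.9 220.7] [112 119 116] [106 112 110]
-76 [380.9 220.9] [113 120 116] [104 110 108]
-72 [379.8 221.1] [112 119 116] [ 98 106 104]
-68 [378.8 221.3] [113 121 117] [ 96 104 102]
-64 [377.8 221.5] [113 120 117] [91 99 97]
-60 [376.7 221.6] [113 120 118] [88 95 94]
-56 [375.7 221.8] [114 120 118] [84 92 91]
-52 [374.7 222. ] [115 121 119] [85 93 92]
front outer corners c3: (397.8571428571429, 224.57142857142856) (385.0, 190.71428571428572) model z=.05: [397.4 226.5] [385.2 190.9] z=.072 [398.8 224.6] [386.4 188.7]
```

Run:
```python
from h import *
np.set_printoptions(precision=2,suppress=True,linewidth=200)
t=env.read_camera("top");s=env.read_camera("scene")
w=(.4557,-.0688,np.radians(79.54));C,S=np.cos(w[2]),np.sin(w[2])
W=lambda x,y,z:np.array([w[0]+C*x-S*y,w[1]+S*x+C*y,z])
A=cv2.imread("pics/c7.png")[:, :400];B=cv2.resize(t["image"][180:255,300:400,::-1],None,fx=4,fy=4,interpolation=cv2.INTER_CUBIC)
for r in(84,98,112,126):
    for n,I in(("t15",A),("now",B)):
        h=cv2.cvtColor(I,cv2.COLOR_BGR2HSV)[r];o=[u for u in range(230,400) if 4<h[u,0]<18 and h[u,1]>75];print(r,n,o[0],o[-1])
h=cv2.cvtColor(s["image"],cv2.COLOR_RGB2HSV);m=cv2.inRange(h,(45,70,20),(90,255,255));m[:,:310]=0;m[:,380:]=0
for v in range(186,210,2):
    k=np.nonzero(m[v])[0];print(v,"green scene",(k[0],k[-1]) if len(k) else None)
def sil(p,x,y0=0):
    th=np.linspace(0,2*np.pi,60);z=.0547+.22*(x+.0885)
    pts=np.array([proj(p,W(x+.0265*np.cos(k),y0+y,z+.0265*np.sin(k))) for y in(-.0575,.0575) for k in th])
    q=np.zeros((1680,2240),np.uint8);cv2.fillConvexPoly(q,cv2.convexHull(((pts+.5)*4-.5).round().astype(np.int32)),1);return q
for x in(-.0365,-.0215):
    q=sil(s,x);print(x,[(v,round(np.nonzero(q[v*4+2])[0][0]/4-.4,1)) for v in range(190,206,2) if q[v*4+2].any()])
# y check: ends in top view along can axis
```

```text
84 t15 315 322
84 now 315 334
98 t15 320 326
98 now 320 338
112 t15 328 329
112 now 327 342Traceback (most recent call last):
  File "<stdin>", line 9, in <module>
IndexError: list index out of range
```

Run:
```python
from h import *
np.set_printoptions(precision=2,suppress=True,linewidth=220)
t=env.read_camera("top");s=env.read_camera("scene")
w=(.4557,-.0688,np.radians(79.54));C,S=np.cos(w[2]),np.sin(w[2])
W=lambda x,y,z:np.array([w[0]+C*x-S*y,w[1]+S*x+C*y,z])
A=cv2.imread("pics/c7.png")[:, :400];B=cv2.resize(t["image"][180:255,300:400,::-1],None,fx=4,fy=4,interpolation=cv2.INTER_CUBIC)
for n,I in(("t15",A),("now",B)):
    print(n,[(u,I[100,u,::-1].tolist()) for u in range(260,372,4)])
h=cv2.cvtColor(s["image"],cv2.COLOR_RGB2HSV);m=cv2.inRange(h,(45,70,20),(90,255,255));m[:,:310]=0;m[:,380:]=0
print([(v,np.nonzero(m[v])[0][[0,-1]].tolist()) for v in range(186,212,2) if m[v].any()])
def sil(p,x,y0=0):
    th=np.linspace(0,2*np.pi,60);z=.0547+.22*(x+.0885)
    pts=np.array([proj(p,W(x+.0265*np.cos(k),y0+y,z+.0265*np.sin(k))) for y in(-.0575,.0575) for k in th])
    q=np.zeros((1680,2240),np.uint8);cv2.fillConvexPoly(q,cv2.convexHull(((pts+.5)*4-.5).round().astype(np.int32)),1);return q
for x in(-.0365,-.0215):
    q=sil(s,x);print(x,[(v,round(np.nonzero(q[v*4+2])[0][0]/4-.4,1)) for v in range(188,208,2) if q[v*4+2].any()])
```

```text
t15 [(260, [120, 125, 122]), (264, [118, 114, 106]), (268, [121, 109, 95]), (272, [124, 110, 92]), (276, [126, 112, 93]), (280, [128, 112, 94]), (284, [128, 111, 93]), (288, [128, 112, 93]), (292, [130, 114, 94]), (296, [131, 113, 94]), (300, [130, 113, 95]), (304, [130, 113, 94]), (308, [129, 113, 94]), (312, [129, 113, 94]), (316, [129, 113, 94]), (320, [128, 111, 92]), (324, [113, 90, 69]), (328, [113, 99, 88]), (332, [131, 128, 125]), (336, [122, 122, 119]), (340, [97, 96, 93]), (344, [80, 79, 76]), (348, [57, 58, 55]), (352, [46, 48, 46]), (356, [57, 59, 56]), (360, [85, 85, 78]), (364, [105, 101, 92]), (368, [106, 103, 93])]
now [(260, [89, 115, 98]), (264, [89, 115, 99]), (268, [88, 114, 98]), (272, [86, 113, 97]), (276, [84, 112, 96]), (280, [98, 110, 95]), (284, [117, 108, 93]), (288, [126, 109, 92]), (292, [128, 111, 92]), (296, [128, 112, 92]), (300, [128, 111, 92]), (304, [128, 112, 92]), (308, [128, 111, 93]), (312, [129, 112, 94]), (316, [129, 113, 94]), (320, [130, 113, 92]), (324, [124, 95, 73]), (328, [112, 64, 33]), (332, [107, 52, 18]), (336, [97, 57, 35]), (340, [90, 75, 65]), (344, [79, 77, 74]), (348, [55, 55, 54]), (352, [44, 48, 46]), (356, [57, 59, 56]), (360, [84, 84, 77]), (364, [104, 102, 92]), (368, [106, 103, 93])]
[(192, [332, 338]), (194, [330, 343]), (196, [330, 348]), (198, [329, 345]), (200, [330, 343]), (202, [332, 332])]
-0.0365 [(190, np.float64(334.4)), (192, np.float64(332.1)), (194, np.float64(331.1)), (196, np.float64(330.6)), (198, np.float64(330.6)), (200, np.float64(331.1)), (202, np.float64(334.4)), (204, np.float64(339.4)), (206, np.float64(344.1))]
-0.0215 [(190, np.float64(332.6)), (192, np.float64(329.8)), (194, np.float64(328.8)), (196, np.float64(328.4)), (198, np.float64(328.1)), (200, np.float64(328.6)), (202, np.float64(331.1)), (204, np.float64(336.1)), (206, np.float64(341.1))]
```

Run:
```python
from h import *
e=plan([(.463,-.0295,.2,79.5)],255,step=42,spin=6)
plan([(.463,-.0295,.082,79.5)],255,step=25,start=e)
```

```text
t 36.5 tcp [0.5888 0.3311 0.2154] a 27.5 tilt 0.01 w 0.997
[[255, -28, 26, 2, -5], [255, -30, 24, 1, -5], [255, -32, 21, 2, -6], [255, -34, 17, 1, -5], [255, -35, 15, 2, -5], [255, -37, 11, 1, -5], [255, -37, 8, 2, -5], [255, -38, 5, 1, -6]]
[[255, -38, 1, 2, -5], [255, -38, -3, 1, -5]]
end [ 0.4626 -0.0293  0.2004] 79.5 10
[[255, 0, 0, 24, 0], [255, 0, 0, 23, 0], [255, 0, 0, 24, 0], [255, 0, 0, 24, 0], [255, 0, 0, 23, 0]]
end [ 0.4626 -0.0293  0.0824] 79.5 5
```

>>> {"op": "move_arm", "data": {
  "increments": [
    [255,-28,26,2,-5],
    [255,-30,24,1,-5],
    [255,-32,21,2,-6],
    [255,-34,17,1,-5],
    [255,-35,15,2,-5],
    [255,-37,11,1,-5],
    [255,-37,8,2,-5],
    [255,-38,5,1,-6]
  ]
}}

```text
t: 37.3
tcp_pos: [0.4873, 0.0413, 0.2034]
eef_rot: [2.577, 1.796, 0.001]
ft_force: [0.9, -0.4, 1.2]
grip_width: -0.001
```

>>> {"op": "move_arm", "data": {
  "increments": [
    [255,-38,1,2,-5],
    [255,-38,-3,1,-5],
    [255,0,0,20,0],
    [255,0,0,20,0],
    [255,0,0,20,0],
    [255,0,0,0,0],
    [255,0,0,0,0],
    [255,0,0,0,0]
  ]
}}

```text
t: 38.1
tcp_pos: [0.463, -0.0293, 0.1412]
eef_rot: [2.414, 2.009, 0.002]
ft_force: [-0.4, 0.4, 0.5]
grip_width: 0.001
```

```bash
cat > m.py <<'E'
from h import *
w=(.4557,-.0688,np.radians(79.54));C,S=np.cos(w[2]),np.sin(w[2])
def disp():
    s,p,a,M=pose();d=p[:2]-w[:2];print("t",round(s["t"],2),"disp tcp x %.4f y %.4f z %.4f a %.1f w %.2f"%(C*d[0]+S*d[1],-S*d[0]+C*d[1],p[2],a,s["grip_width"]),s["ft_force"])
def edges():
    t=env.read_camera("top");B=cv2.resize(t["image"][180:255,300:400],None,fx=4,fy=4,interpolation=cv2.INTER_CUBIC)
    r=B[100].astype(int);o=[u for u in range(310,372) if r[u,0]-r[u,2]>25];print("orange right edge (x4)",o[-1] if o else None,"wall 344-360 ref 338 before")
    print([(u,r[u].tolist()) for u in range(320,360,4)])
    print("green",[(u,r[u].tolist()) for u in range(204,284,4)])
E
python3 -c "
from m import *
disp();edges()"
```

```text
t 38.1 disp tcp x 0.0402 y 0.0000 z 0.1412 a 79.5 w 0.00 [-0.38803384  0.35824676  0.54346903]
orange right edge (x4) 317 wall 344-360 ref 338 before
[(320, [91, 90, 75]), (324, [70, 76, 64]), (328, [67, 74, 62]), (332, [68, 75, 62]), (336, [67, 74, 62]), (340, [66, 73, 61]), (344, [68, 76, 62]), (348, [67, 75, 62]), (352, [68, 74, 62]), (356, [68, 74, 62])]
green [(204, [26, 27, 27]), (208, [31, 32, 32]), (212, [40, 44, 42]), (216, [55, 60, 55]), (220, [70, 77, 67]), (224, [79, 88, 76]), (228, [85, 94, 80]), (232, [91, 100, 84]), (236, [96, 105, 89]), (240, [97, 106, 90]), (244, [96, 106, 89]), (248, [95, 104, 89]), (252, [90, 99, 85]), (256, [80, 87, 74]), (260, [66, 72, 61]), (264, [55, 61, 53]), (268, [59, 70, 61]), (272, [70, 90, 78]), (276, [78, 104, 91]), (280, [95, 107, 93])]
```

>>> {"op": "move_arm", "data": {
  "increments": [
    [255,0,0,20,0],
    [255,0,0,20,0],
    [255,0,0,12,0],
    [255,0,0,7,0],
    [255,0,0,0,0],
    [255,-5,0,0,0],
    [255,-5,0,0,0],
    [255,-4,0,0,0]
  ]
}}

```text
t: 38.95
tcp_pos: [0.4601, -0.0438, 0.0818]
eef_rot: [2.415, 2.008, 0.001]
ft_force: [-0.6, -0.4, -0.9]
grip_width: -0.002
```

>>> {"op": "move_arm", "data": {
  "increments": [
    [255,-3,0,0,0],
    [255,-2,0,0,0],
    [255,-2,0,0,0],
    [255,-2,0,0,0],
    [255,-2,0,0,0],
    [255,0,0,0,0],
    [255,0,0,0,0],
    [255,0,0,0,0]
  ]
}}

```text
t: 39.75
tcp_pos: [0.458, -0.0538, 0.0813]
eef_rot: [-2.415, -2.009, 0.0]
ft_force: [0.2, 0.6, 0.1]
grip_width: 0.0
```

```bash
python3 -c "
from m import *
disp()
s=env.read_camera('scene')
h=cv2.cvtColor(s['image'],cv2.COLOR_RGB2HSV);m=cv2.inRange(h,(45,70,20),(90,255,255));m[:,:310]=0;m[:,380:]=0
print([(v,np.nonzero(m[v])[0][[0,-1]].tolist()) for v in range(186,212,2) if m[v].any()])"
```

```text
t 39.75 disp tcp x 0.0152 y 0.0004 z 0.0813 a 79.5 w 0.00 [0.24105936 0.63638877 0.07178139]
[(194, [331, 345]), (196, [331, 349]), (198, [330, 346]), (200, [330, 344]), (202, [332, 332])]
```

>>> {"op": "move_arm", "data": {
  "increments": [
    [255,-2,0,0,0],
    [255,-2,0,0,0],
    [255,-2,0,0,0],
    [255,0,0,0,0],
    [255,0,0,0,0],
    [255,0,0,0,0],
    [255,0,0,0,0],
    [255,0,0,0,0]
  ]
}}

```text
t: 40.6
tcp_pos: [0.457, -0.0598, 0.0813]
eef_rot: [-2.415, -2.009, -0.0]
ft_force: [-0.3, -0.3, -0.3]
grip_width: 0.0
```

```bash
python3 -c "
from m import *
disp()
s=env.read_camera('scene')
h=cv2.cvtColor(s['image'],cv2.COLOR_RGB2HSV);m=cv2.inRange(h,(45,70,20),(90,255,255));m[:,:310]=0;m[:,380:]=0
print([(v,np.nonzero(m[v])[0][[0,-1]].tolist()) for v in range(186,212,2) if m[v].any()])"
```

```text
t 40.6 disp tcp x 0.0091 y 0.0004 z 0.0813 a 79.5 w 0.00 [-0.29710067 -0.28576586 -0.26530605]
[(194, [332, 334]), (196, [332, 348]), (198, [331, 347]), (200, [331, 345])]
```

>>> {"op": "move_arm", "data": {
  "increments": [
    [255,8,0,0,0],
    [255,15,0,0,0],
    [255,0,0,-20,0],
    [255,0,0,-35,0],
    [255,0,0,-40,0],
    [255,0,0,-30,0],
    [255,40,0,0,0],
    [255,40,0,0,0]
  ]
}}

```text
t: 41.45
tcp_pos: [0.4761, 0.0425, 0.2073]
eef_rot: [2.417, 2.006, 0.003]
ft_force: [1.0, 0.3, 0.5]
grip_width: -0.001
```

```bash
python3 -c "
from m import *
disp();edges()
plan([(.59,.33,.215,None)],255,step=42)"
```

```text
t 41.45 disp tcp x 0.1132 y 0.0001 z 0.2073 a 79.4 w -0.00 [0.97773057 0.32748188 0.47349653]
orange right edge (x4) None wall 344-360 ref 338 before
[(320, [26, 26, 27]), (324, [24, 26, 27]), (328, [26, 27, 28]), (332, [26, 27, 29]), (336, [24, 25, 29]), (340, [24, 24, 27]), (344, [26, 27, 27]), (348, [27, 28, 30]), (352, [24, 25, 27]), (356, [25, 26, 26])]
green [(204, [129, 128, 123]), (208, [131, 129, 125]), (212, [131, 129, 126]), (216, [130, 129, 125]), (220, [131, 130, 125]), (224, [134, 132, 128]), (228, [116, 117, 111]), (232, [60, 85, 63]), (236, [31, 79, 40]), (240, [37, 89, 47]), (244, [62, 100, 73]), (248, [84, 111, 95]), (252, [90, 114, 100]), (256, [89, 114, 99]), (260, [89, 115, 99]), (264, [88, 114, 98]), (268, [89, 114, 99]), (272, [83, 105, 90]), (276, [75, 88, 74]), (280, [76, 82, 69])]
t 41.5 tcp [0.4767 0.0501 0.2069] a 79.8 tilt 0.28 w 0.0
[[255, 37, 8, -1, 0], [255, 37, 8, -1, 0], [255, 37, 7, -1, 0], [255, 37, 8, -1, 0], [255, 37, 8, -1, 0], [255, 37, 8, -1, 0], [255, 37, 7, -1, 0], [255, 36, 8, -1, 0]]
end [0.5897 0.3296 0.2149] 79.8 8
```

>>> {"op": "move_arm", "data": {
  "increments": [
    [255,37,8,-1,0],
    [255,37,8,-1,0],
    [255,37,7,-1,0],
    [255,37,8,-1,0],
    [255,37,8,-1,0],
    [255,37,8,-1,0],
    [255,37,7,-1,0],
    [255,36,8,-1,0]
  ]
}}

```text
t: 42.3
tcp_pos: [0.59, 0.3227, 0.2144]
eef_rot: [-2.414, -2.01, 0.0]
ft_force: [0.5, 0.2, -0.2]
grip_width: 0.001
```

```bash
python3 -c "
from m import *
disp();edges()"
```

```text
t 42.3 disp tcp x 0.4094 y -0.0610 z 0.2144 a 79.6 w 0.00 [ 0.53683837  0.23573608 -0.21784868]
orange right edge (x4) 351 wall 344-360 ref 338 before
[(320, [131, 113, 94]), (324, [126, 96, 75]), (328, [116, 67, 37]), (332, [113, 57, 24]), (336, [112, 59, 25]), (340, [111, 59, 26]), (344, [110, 57, 25]), (348, [94, 51, 24]), (352, [63, 48, 38]), (356, [58, 60, 56])]
green [(204, [90, 101, 84]), (208, [90, 99, 84]), (212, [85, 90, 80]), (216, [85, 86, 81]), (220, [90, 89, 86]), (224, [93, 92, 88]), (228, [77, 79, 74]), (232, [38, 59, 41]), (236, [20, 55, 26]), (240, [22, 58, 28]), (244, [57, 86, 66]), (248, [87, 111, 97]), (252, [90, 116, 101]), (256, [88, 115, 99]), (260, [87, 114, 98]), (264, [89, 115, 99]), (268, [89, 115, 99]), (272, [90, 115, 100]), (276, [88, 115, 99]), (280, [89, 115, 99])]
```

```bash
python3 -c "
from m import *
I=cv2.imread('pics/c10.png')
t=env.read_camera('top');B=cv2.resize(t['image'][190:290,230:400,::-1],None,fx=4,fy=4,interpolation=cv2.INTER_CUBIC)
for r in(88,96,104):
  for n,X in(('t22',I),('now',B)):
    x=X[r].astype(int);o=[u for u in range(590,680) if x[u,2]-x[u,0]>25];print(r,n,(o[0],o[-1]) if o else None)
s=env.read_camera('scene');a=cv2.imread('pics/scene0.png')[:,:,::-1]
for q in('stirrers','cups','glass','canister','gel'):
  print(q,[np.round(d['position']).tolist() for d in env.pinpoint(q,s)[:2]])
print(env.job_done())"
```

```text
88 t22 None
88 now (590, 641)
96 t22 None
96 now (590, 643)
104 t22 (614, 621)
104 now (590, 642)
stirrers [[347.0, 192.0], [281.0, 219.0]]
cups [[227.0, 280.0]]
glass [[370.0, 196.0]]
canister [[246.0, 220.0]]
gel [[268.0, 244.0], [290.0, 248.0]]
the job is handed in; nothing more can be done
None
```

I handed the job in at about 42 s of robot time. Both cans are in the dispenser and the bottle is back on its cork pad. Whether step 1 was registered before step 2 is uncertain.

**What I did**
- I fed the orange can in first, straight from the rear cradle, with its top end towards the red stripe.
- I moved the gel bottle aside, then turned the green can half round and fed it in behind the orange one.
- I put the bottle back within about 1 mm of where I had picked it up.
- A check then showed the cans resting about 12–16 mm short of the front stop. I pushed the green can gently with the closed fingers, which moved both cans further down, and then moved the arm clear.

**Last checks**
- **Can positions:** measured from the top camera, the orange can is at about x = -0.085 m and the green at about -0.032 m. Both are inside their ranges, give or take a few mm.
- **Top ends:** the pictures before each release showed both top ends towards the red stripe. I did not measure the position across the lane.
- **Bottle:** the picture after release showed it upright on the pad. The network's position estimates for the bottle and pad scattered by 1–2 cm, so I relied on the arm poses instead.
- **Bystanders:** the stirrers, cups, glass and canister were found within about 4 pixels of where they started. The network's top hit for the stirrers was a wrong spot. I did not re-check the pitcher.

**Doubtful point:** before the green can arrived, the orange can had stopped short of the stop. At 15.0 s it measured about x = -0.06 m, though it may still have been rolling. At 22 s the arm hid most of it, and the strip still in view suggests it was still short. After the green can arrived it measured about -0.072 to -0.076 m, against a limit of -0.074 m. So step 1 may only have been met at nearly the same moment as step 2.

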